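# Unlock the charging rack and box the flight batteries

## Task

Charging is finished: flick the sprung pawl off the ratchet wheel of the charging rack and leave it off, then ease the drum back by its crank, without letting it spin, until the red bar is fully open. Put all the battery packs, those from the rack and any lying on the bench, into the grey box in one layer below its rim, and lower the box's lid gently until it is fully shut. Leave the other things on the bench where they are.

Things in the scene. Friction and masses are not known exactly. Their poses are not given: they have to be found in the camera images.
- rack: fixed aluminium charging rack; base plate 240 x 400 mm, 12 mm thick, lying on the bench; origin on the underside, below the middle of three seats in a row along its y (y = -74, 0, +74 mm; x = 0)
- seat_mid (a point): floor of the middle seat, 12 mm above the bench. A seated pack is centred 34 mm above the bench, its 64 mm length along the rack's y, its 34 mm width along the rack's x. Black cheeks along the row (outer faces at x = +-25 mm) reach 20 mm above the bench, 4 mm separators between seats 32 mm. Fingers have room along both long sides of the packs, before and behind the row
- bar_mid (a point): middle of the top face of the red locking bar, 16 x 246 mm (rack x, y), 60 to 70 mm above the bench. At the start it lies 4 mm above the packs, so that none can be lifted out; the drum slides it along the rack's +x (40 mm per rad, 84 mm in all), clear of the row
- drum (a joint): angle of the upright winding drum with its steel ratchet wheel, rad; 0 = wound, bar locked over the packs; 2.1 = end stop, fully eased back, bar fully open. It grows anticlockwise seen from above. While the pawl is on, it cannot turn back by more than about 0.1. A friction brake of about 0.25 N m holds it wherever it is left
- drum_axis (a point): point on the vertical axis of the drum, 90 mm above the bench (rack x = -10, y = +176 mm)
- crank_knob (a point): upright black crank knob of the drum, 22 mm diameter, from 65 to 110 mm above the bench, 70 mm from the drum's axis; the point is on the knob's axis 90 mm above the bench. At drum = 0 the crank points 20 degrees anticlockwise of the rack's +x
- pawl (a joint): angle of the sprung brass pawl about its vertical pivot, rad; 0 = on, nose in the teeth of the ratchet wheel; 0.9 = end stop, flicked off. Its toggle spring snaps it to whichever of these is nearer (dead centre at 0.45) and it stays there. It grows anticlockwise seen from above
- pawl_pivot (a point): point on the pawl's vertical pivot axis, 88 mm above the bench
- pawl_post (a point): top of the yellow upright thumb post of the pawl (13 mm diameter, from 40 to 88 mm above the bench), 42 mm from the pivot; at pawl = 0 it lies on the rack's -x side of the pivot and has to be pushed towards the rack's -y (about 3 N), on an arc round the pivot
- safebox: fixed grey steel storage box 180 x 220 x 70 mm (its x, y, z), walls and floor 5 mm, open on top but for its lid; origin at the centre of its underside on the bench. The lid's hinge runs along the rim at its +x side. It holds five packs in one layer, for instance their length along its x in two rows; a second layer would stand above the rim
- lid (a joint): opening of the box's blue hinged lid, rad; 0 = shut flat on the rim, up to 1.9 open; it starts standing open. The lid is a plate 180 x 220 x 8 mm; a stiff hinge (about 0.3 N m) keeps it where it is left
- lid_hinge (a point): point on the lid's hinge line, middle of the box's +x rim, 70.5 mm above the bench
- lid_handle (a point): tip of the small black knob on the outer face of the lid, 150 mm from the hinge line and 35 mm out from that face, half way along the lid
- pack0: orange battery pack with a white band and one black end cap, a solid block 64 x 34 x 44 mm (its x, y, z), about 0.22 kg; origin at its centre; starts in the rack under the locking bar; may be absent
- pack1: orange battery pack with a white band and one black end cap, a solid block 64 x 34 x 44 mm (its x, y, z), about 0.22 kg; origin at its centre; starts in the rack under the locking bar; may be absent
- pack2: orange battery pack with a white band and one black end cap, a solid block 64 x 34 x 44 mm (its x, y, z), about 0.22 kg; origin at its centre; starts in the rack under the locking bar; may be absent
- pack3: orange battery pack with a white band and one black end cap, a solid block 64 x 34 x 44 mm (its x, y, z), about 0.22 kg; origin at its centre; starts lying on the bench, standing on its 64 x 34 mm face; may be absent
- pack4: orange battery pack with a white band and one black end cap, a solid block 64 x 34 x 44 mm (its x, y, z), about 0.22 kg; origin at its centre; starts lying on the bench, standing on its 64 x 34 mm face; may be absent
- glue: white glue bottle, 44 mm across, 120 mm tall; bystander, to be left alone; origin at its underside
- driver: screwdriver 190 mm long, lying; bystander, to be left alone; origin at its underside
- tape: yellow tape roll 84 mm across, 22 mm tall; bystander, to be left alone; origin at its underside
- mug: blue mug 76 mm across, 90 mm tall; bystander, to be left alone; origin at its underside
- blade: white rotor blade 240 x 34 x 6 mm, lying; bystander, to be left alone; origin at its underside, half way along
- remote: black two-stick remote control 100 x 170 x 40 mm, sticks to 74 mm; bystander, to be left alone; origin at its underside
Not all that is in view belongs to the job. Leave any blue or purple look-alike of the pack2 alone.

How it is judged:
By the outcome, as a careful person would: the job done as asked, in the order asked, and still so for the second after the job is handed in, with the robot touching nothing.
Of pack0, pack1, pack2, pack3, pack4 only 3 to 5 are there at a start; the rules pass over those that are not, and their reading is None.
At some moment in a run one of pack3, pack4 may be knocked a few centimetres aside while the robot is not near it.
Once in a run the grip may slacken for a moment while it holds something.
It also fails if it takes over 210 s, if anything falls off the work surface, if the arm or the gripper's body presses on something with over 40 N, if the wrist force passes 120 N, or if a joint passes its speed limit or range.

## Robot

A 6-joint arm with a two-finger parallel gripper is mounted at the origin on the work surface. World frame = base frame: x ahead of the robot, y to its left, z up, the work surface at z = 0. Lengths are in mm, angles in rad, forces in N, time in s.
With the tool pointing down it reaches from about 300 to 850 mm from the base axis. Payload 5.4 kg.
Tool frame: the origin (TCP) lies on the mounting face of the last link; the fingertips stand 173 mm ahead of it and the grasp point (between the pads) lies 155 mm ahead of it (robot.tip_reach is the z of the fingertips in the tool frame, in mm); z points along the fingers, y is the direction in which the jaws open and shut (so a half turn about z gives the same grasp; the last joint's range is limited). The gripper opens to 85 mm and grips with 20 to 120 N. Pads are 22 mm wide; open, the fingers measure 114 mm over their backs; the gripper's body (76 mm by 85 mm) begins 54 mm behind the grasp point. The pads swing forward as they close: fully open they stand 13 mm farther back than shut.
Start: joints at [0.895, 0.158, 1.597, -0, 1.386, -0.21], TCP at [258.262, 513.72, 404.699] pointing down, gripper open.
Joint ranges: [-2.91, 2.91], [-0.94, 2.29], [0.18, 2.7], [-1.29, 4.43], [0.17, 2.64], [-3, 3]. Speed limits (rad/s): [2.57, 2.57, 3.14, 3.14, 3.14, 3.14].

## Interface

Orientations are given as a unit quaternion [w, x, y, z].
In Python, from workcell import robot gives the robot as it stands.
- The arm moves only by the tool servo_tool, never from a script. Its argument "targets" is a list of rows, each a list of 5 numbers: the shift along the tool's x, y, z normalised to -1 to 1, where 1 is 150 mm, then the turn about the tool's z normalised to -1 to 1, where 1 is pi rad, then the finger opening in mm, from 0 to 85.4. In form: [[x, y, z, spin, hand], ...]. A call has 1 to 8 rows; each row is the pose to reach, as a shift and turn from the pose commanded when the call began, along the tool's axes at that moment, turning the shorter way round; what a row does not reach only later rows make up. A row lasts 1/10 s, in which the tool goes at most 50 mm and 8.59 degrees, less where a joint would pass 70% of its speed; a pose out of reach is approached as far as the arm can. A call with a number of a shift or a turn outside -1 to 1 is refused whole. A call with a gripper value outside its range is refused whole. The fingers move at their own pace and stop on an object; "newtons" is the grip in N (left out, the last holds). Time passes only in rows, so rows that repeat a pose let the fingers close. It gives the time, the measured TCP pose, the force and the opening at its end, in the units of the state.
- robot.get_obs(): the state, without advancing time (a new reading comes with each control period).
- robot.capture(name): name is "side" or "top" or "wrist"; returns the picture (480x640x3 uint8, blue, green, red); there is no depth.
- robot.get_calibration(name): a dict with "fx", "fy", "cx", "cy" (pixels), "world_to_cam" (4x4, takes a point from world to camera coordinates). Camera axes: x right, y up, looking along -z (the intrinsics and any distortion apply to the point x, -y, -z); pixel columns grow to the right and rows downward; lengths in mm; the calibration is good to about 2 mm. The wrist camera is an equidistant fisheye: a pixel r from the principal point sees the ray r / f radians off the axis. A picture is of the moment at which its call begins: read the wrist's pose just before it. get_calibration takes no time and is no camera call; for the wrist camera it gives the pose at the moment of the call.
- robot.sign_off(): hands the job in, once; it reports no verdict.
The state is a dict: "clock": time; "joint_positions": joint angles; "qvel": joint speeds; "joint_torque": joint torques, N m; "eef_pos": TCP position; "tcp_rot": TCP orientation; "wrist_force": force on the tool from outside, world axes, zero at the start; "moment": the same for the moment, N m; "finger_gap": opening from 0.0 (shut) to 1.0 (fully open).
Only numpy, scipy, OpenCV 4.12 (cv2) and the standard library are available. Lean on these libraries where they do the work, as an engineer would, in place of code of your own. Each camera call takes 0.05 s, during which the arm holds its last target.

## Working session

There is one attempt and no reset: what is moved stays moved. The work goes in short steps, Python scripts to look and compute and a tool call to move; the robot and the scene stay as the last step left them, time stands still between calls to the robot, and variables do not carry over. Pictures are saved under pics/ and viewed, and the job is handed in when it is done.

Besides the shell and the picture viewer there is one more tool, called after "Emit:" in YAML: its name, and indented under it one key for each argument. servo_tool: Moves the arm, as the interface text tells. Its arguments: {"type":"object","properties":{"targets":{"type":"array","items":{"type":"array","items":{"type":"number"}}},"newtons":{"type":"number"}},"required":["targets"]}

```bash
ls; mkdir -p pics
python3 - <<'E'
from workcell import robot
import cv2
o=robot.get_obs(); print({k:(o[k] if not hasattr(o[k],'tolist') else o[k].tolist()) for k in o})
for n in ['top','side','wrist']:
    c=robot.get_calibration(n); print(n,c)
    cv2.imwrite(f'pics/{n}0.png',robot.capture(n))
E
```

```text
pics
{'clock': 0.0, 'joint_positions': [0.8948964063136968, 0.15906093745460137, 1.5982500282430734, 5.853978342229902e-06, 1.3861936565653696, -0.21010966193939928], 'qvel': [-0.0006395101504856883, 0.00017781801521760858, 0.00024254372689199978, -0.0004993562971021521, 0.0010233067941805391, -0.0011571330971502196], 'joint_torque': [-0.0005119064553582575, -39.59928274154663, -33.14373850822449, -0.00011984968750766711, 0.008299351029563695, 5.32131693375959e-06], 'eef_pos': [258.09230552072586, 513.5073221567743, 403.70099142001146], 'tcp_rot': [-0.00041238752573224296, 0.23079587422408976, 0.9730017217492932, -0.0008624677256138175], 'wrist_force': [0.32155499313190633, -0.7884661258730797, -0.09161339336825472], 'moment': [-0.015221954172135062, -0.09413265819251561, -0.030125921104245983], 'finger_gap': 1.0039409066011142}
top {'fx': 533.5978503230522, 'fy': 533.5978503230522, 'cx': 327.12938364616633, 'cy': 240.0588571688908, 'world_to_cam': array([[-5.43280583e-03, -9.99977400e-01, -3.96020326e-03,
         3.61245076e+01],
       [ 9.97134727e-01, -5.71608608e-03,  7.5429851
[... 436 characters left out ...]
, -4.37635343e-01,  7.99966861e-01,
        -2.63946687e+02],
       [-5.58921064e-01,  5.72404358e-01,  5.99967078e-01,
        -1.03765521e+03],
       [ 0.00000000e+00,  0.00000000e+00,  0.00000000e+00,
         1.00000000e+00]])}
wrist {'fx': 371.64829954431775, 'fy': 371.64829954431775, 'cx': 316.5712284342827, 'cy': 236.9410369596089, 'world_to_cam': array([[ 4.50405111e-01,  8.92823725e-01, -1.01576110e-03,
        -5.73402505e+02],
       [-8.54335160e-01,  4.30657685e-01, -2.90938813e-01,
         3.61597822e+01],
       [-2.59319629e-01,  1.31908129e-01,  9.56741123e-01,
        -3.79591689e+02],
       [ 0.00000000e+00,  0.00000000e+00,  0.00000000e+00,
         1.00000000e+00]])}
```

View pics/top0.png

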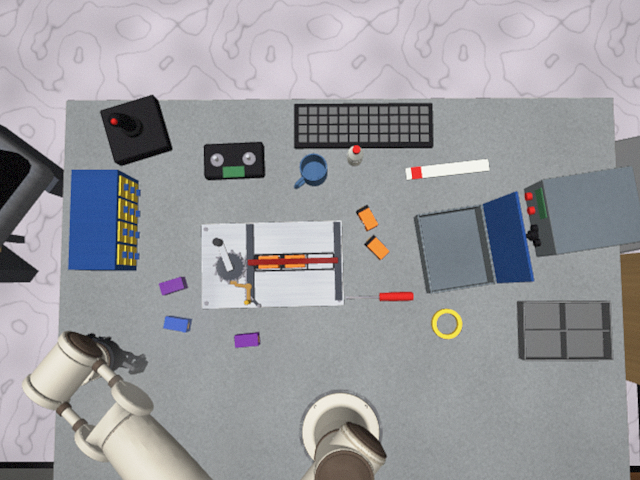

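View pics/side0.png

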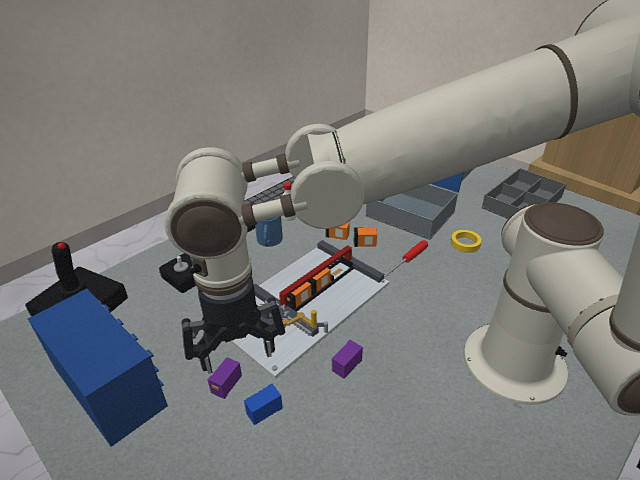

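View pics/wrist0.png

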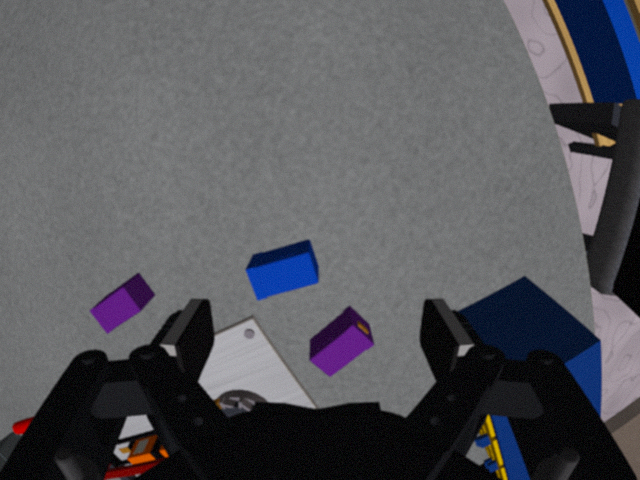

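Run:
```python
import cv2
im=cv2.imread('pics/top0.png')
cv2.imwrite('pics/c1.png',cv2.resize(im[210:320,190:350],None,fx=5,fy=5,interpolation=cv2.INTER_CUBIC))
cv2.imwrite('pics/c2.png',cv2.resize(im[180:300,345:545],None,fx=4,fy=4,interpolation=cv2.INTER_CUBIC))
im=cv2.imread('pics/side0.png')
cv2.imwrite('pics/c3.png',cv2.resize(im[210:380,230:400],None,fx=4,fy=4,interpolation=cv2.INTER_CUBIC)[:600])
```

```text
(no output)
```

View pics/c1.png

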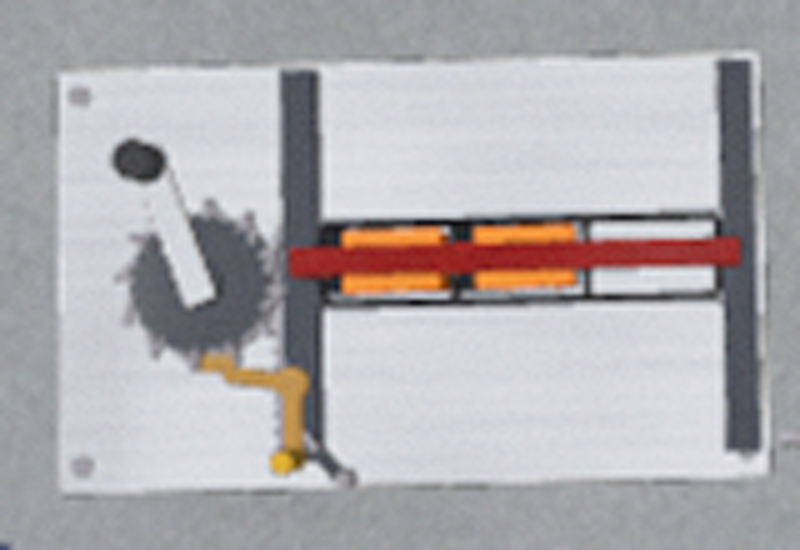

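View pics/c2.png

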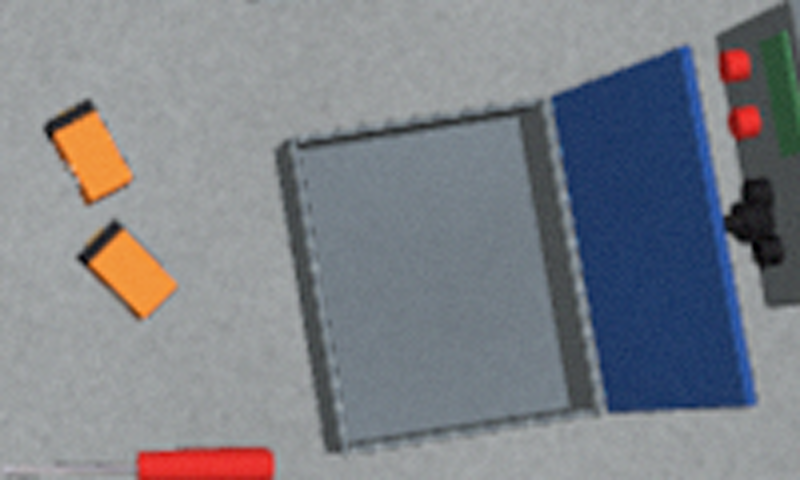

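View pics/c3.png

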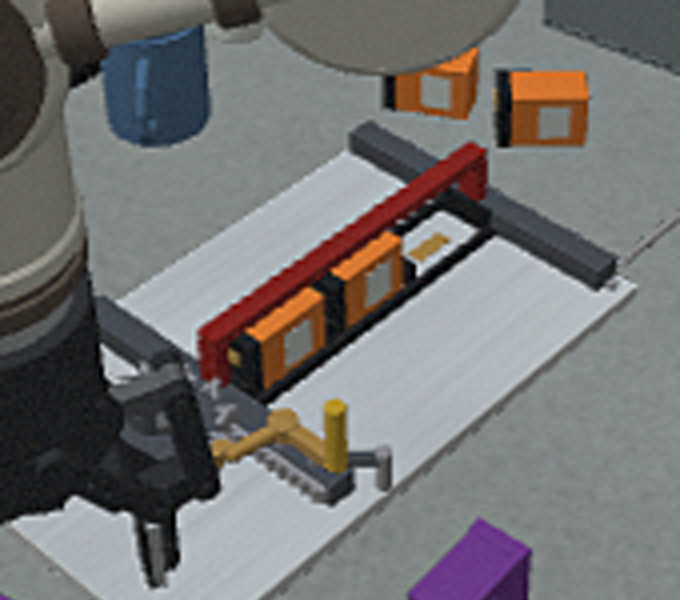

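```bash
cat > h.py <<'E'
import numpy as np, cv2
from scipy.optimize import least_squares
from scipy.spatial.transform import Rotation as R
from workcell import robot
def cal(n): return robot.get_calibration(n)
def proj(c,p,fish=False):
    p=np.atleast_2d(np.asarray(p,float)); q=p@c['world_to_cam'][:3,:3].T+c['world_to_cam'][:3,3]
    x,y,z=q[:,0],-q[:,1],-q[:,2]
    if fish:
        r=np.hypot(x,y); th=np.arctan2(r,z); s=th/np.maximum(r,1e-9)
        return np.c_[c['fx']*x*s+c['cx'],c['fy']*y*s+c['cy']]
    return np.c_[c['fx']*x/z+c['cx'],c['fy']*y/z+c['cy']]
def unproj(c,uv,z,fish=False):
    uv=np.atleast_2d(np.asarray(uv,float)); a=(uv[:,0]-c['cx'])/c['fx']; b=(uv[:,1]-c['cy'])/c['fy']
    if fish:
        t=np.hypot(a,b); s=np.sin(t)/np.maximum(t,1e-9); d=np.c_[a*s,-b*s,-np.cos(t)]
    else: d=np.c_[a,-b,-np.ones_like(a)]
    M=c['world_to_cam']; Rt=M[:3,:3].T; o=-Rt@M[:3,3]; d=d@Rt.T
    return o+d*((z-o[2])/d[:,2])[:,None]
def fr(pose,p):  # planar pose x,y,yaw
    p=np.atleast_2d(np.asarray(p,float)); c,s=np.cos(pose[2]),np.sin(pose[2])
    return np.c_[pose[0]+c*p[:,0]-s*p[:,1],pose[1]+s*p[:,0]+c*p[:,1],p[:,2]]
def fit(obs,x0,fish=False):
    # obs: list of (cal, local pts, uv)
    f=lambda x: np.concatenate([(proj(c,fr(x,p),fi)-np.asarray(u)).ravel() for c,p,u,fi in obs])
    r=least_squares(f,x0,loss='soft_l1',x_scale=[10,10,.1]); return r.x,f(r.x).reshape(-1,2)
def state():
    o=robot.get_obs(); Rm=R.from_quat(np.roll(o['tcp_rot'],-1)).as_matrix()
    return o,np.asarray(o['eef_pos']),Rm
def move(tip=None,tx=None,jaw=None,z=None):
    """tip: world xy(z) of fingertips(z=tip height) ; jaw: desired world angle deg of tool y. prints row"""
    o,p,Rm=state(); t=np.array([tip[0],tip[1],tip[2]+173.]) 
    d=Rm.T@(t-p)/150; cur=np.degrees(np.arctan2(Rm[1,1],Rm[0,1])); s=0
    if jaw is not None:
        e=(jaw-cur+90)%180-90; s=-e/180
    print('row',np.round(d,3),'spin',round(s,4),'curjaw',round(cur,1),'|dist|',round(np.linalg.norm(d)*150),'q6',round(o['joint_positions'][5],2),'t',round(o['clock'],1))
E
python3 - <<'E'
from h import *
c=cal('top')
def c1(a): return np.asarray(a)/5.+[190,210]-.4
def c2(a): return np.asarray(a)/4.+[345,180]-.375
k=70*np.array([np.cos(.349),np.sin(.349)])
pts=[[-25,-113,20],[25,-113,20],[25,113,20],[-25,113,20],[-10+k[0],176+k[1],110]]
uv=c1([[716,298],[716,218],[325,222],[326,306],[138,156]])
print(unproj(c,c1([[515,256]]),70))
bar=unproj(c,c1([[290,262],[740,250]]),70);print('bar',bar, np.linalg.norm(bar[0]-bar[1]))
pl=unproj(c,c1([[60,72],[758,55],[768,472],[62,490]]),12);print('plate',pl)
x,r=fit([(c,np.array([[0,123,70],[0,-123,70]]),c1([[290,262],[740,250]]),False),(c,np.array(pts),uv,False)],[500,80,0.])
print('rack',x,r)
post=unproj(c,c1([[285,460]]),88);print('post',post,'pivot~',unproj(c,c1([[290,382]]),55))
xb,rb=fit([(c,np.array([[-90,110,70],[90,110,70],[90,-110,70],[-90,-110,70]]),c2([[280,146],[548,100],[603,410],[328,450]]),False)],[500,-250,-1.4])
print('box',xb,rb)
for nm,q in [('A',[[72,115+15],[88,110],[128,180],[92,202],[47,128]]),('B',[[118,222],[178,285],[143,320],[80,258]])]:
    print(nm,unproj(c,c2(q),44))
E
```

```text
[[471.63632784 127.34402892  70.        ]]
bar [[469.05132419 249.97401541  70.        ]
 [474.22048182   4.75434999  70.        ]] 245.2741415232262
plate [[580.08293603 390.61924137  12.        ]
 [587.48729804  -7.18546926  12.        ]
 [351.41654244 -11.06181381  12.        ]
 [343.43282023 386.57457976  12.        ]]
rack [4.71222709e+02 1.26836501e+02 1.35561101e-02] [[ 0.05566736 -0.18535127]
 [ 0.33627807  0.48662291]
 [ 1.4759372   0.51482479]
 [ 1.12138982 -1.2342233 ]
 [-0.76848359 -0.49815823]
 [-0.81537829  0.44803035]
 [-0.93095984  0.05817271]]
post [[362.49591849 249.28354505  88.        ]] pivot~ [[403.75697078 251.88420397  55.        ]]
box [ 503.26383446 -314.43231087   -1.42597944] [[ 0.86602946 -2.54693702]
 [-1.31427968 -0.83960095]
 [-1.16730145  1.24313038]
 [ 2.03413612  1.22104515]]
A [[ 607.32415658  -66.39887737   44.        ]
 [ 621.31442301  -77.71204162   44.        ]
 [ 572.04095688 -105.01452136   44.        ]
 [ 556.8032387   -79.78399558   44.        ]
 [ 608.83263638  -48.97608634   44.        ]]
B [[ 542.73411165  -97.69969712   44.        ]
 [ 498.64115678 -138.77405553   44.        ]
 [ 474.49847522 -114.19162423   44.        ]
 [ 517.79896251  -71.01767521   44.        ]]
```

Run:
```python
from h import *
move([345,300,150],jaw=0.8)
```

```text
row [-1.157 -1.011  0.541] spin 0.3473 curjaw 63.3 |dist| 244 q6 -0.21 t 0.1
```

Emit:
servo_tool:
  targets:
    - [-0.3,-0.25,0.1,0.1,0]
    - [-0.6,-0.5,0.2,0.15,0]
    - [-0.8,-0.7,0.3,0.2,0]
    - [-0.95,-0.9,0.35,0.25,0]
    - [-1,-1,0.4,0.3,0]
    - [-1,-1,0.4,0.347,0]
    - [-1,-1,0.4,0.347,0]
    - [-1,-1,0.4,0.347,0]

```text
clock: 0.95
eef_pos: [324.9, 311.9, 344.4]
tcp_rot: [-0.0, 0.704, 0.711, -0.0]
wrist_force: [-0.9, 0.1, -1.0]
finger_gap: -0.001
```

Run:
```python
from h import *
move([345,290,150],jaw=0.8)
cv2.imwrite('pics/w1.png',robot.capture('wrist'))
```

```text
row [-0.148  0.133  0.143] spin -0.0012 curjaw 0.6 |dist| 37 q6 0.49 t 0.9
```

View pics/w1.png

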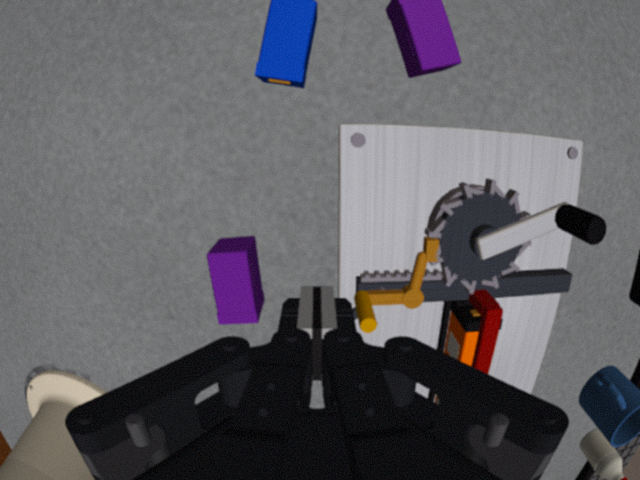

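Run:
```python
from h import *
c=cal('wrist')
print('post',unproj(c,[[369,324]],88,True),'pivot',unproj(c,[[414,296]],50,True))
print('knob',unproj(c,[[596,226]],110,True))
print('plate corner',unproj(c,[[341,125],[582,138]],12,True))
print('rack pred',proj(c,fr([471.2,126.8,.01356],[[-10+65.8,176+23.9,110],[-10,176,45]]),True))
move([363,285,52],jaw=0.8)
```

```text
post [[361.02728831 253.74361386  88.        ]] pivot [[402.72974933 256.748019    50.        ]]
knob [[520.51578453 333.86966889 110.        ]]
plate corner [[342.53899829 388.07560864  12.        ]
 [579.17132467 396.43602735  12.        ]]
rack pred [[597.87732983 234.79875818]
 [482.68002582 240.29620462]]
row [-0.183  0.253  0.796] spin -0.001 curjaw 0.6 |dist| 128 q6 0.48 t 1.0
```

Emit:
servo_tool:
  targets:
    - [-0.1,0.15,0.2,0,0]
    - [-0.15,0.25,0.4,0,0]
    - [-0.15,0.25,0.6,0,0]
    - [-0.15,0.25,0.75,0,0]
    - [-0.15,0.25,0.78,0,0]
    - [-0.15,0.25,0.78,0,0]

```text
clock: 1.6
eef_pos: [362.4, 290.3, 227.3]
tcp_rot: [-0.0, 0.702, 0.713, -0.001]
wrist_force: [-0.1, -0.1, 0.2]
finger_gap: 0.001
```

Run:
```python
from h import *
move([364,240,55],jaw=0.8)
cv2.imwrite('pics/w2.png',robot.capture('wrist'))
```

```text
row [-0.336  0.005 -0.005] spin 0.0005 curjaw 0.9 |dist| 50 q6 0.4 t 1.6
```

View pics/w2.png

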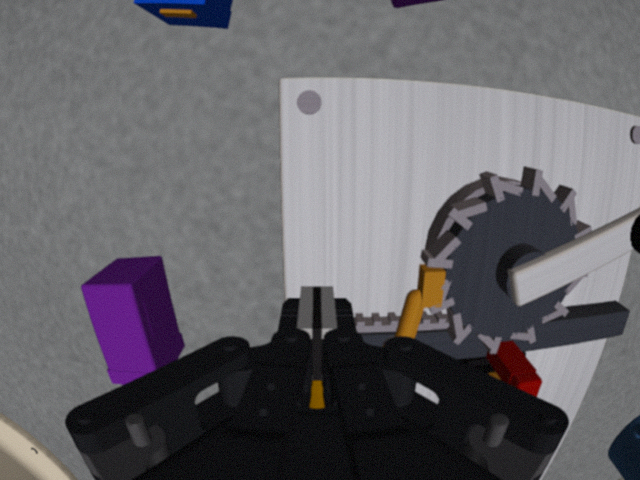

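Emit:
servo_tool:
  targets:
    - [-0.06,0,0,0,0]
    - [-0.12,0,0,0,0]
    - [-0.18,0,0,0,0]
    - [-0.24,0.01,0,0,0]
    - [-0.3,0.03,0,0,0]
    - [-0.36,0.05,0,0,0]
    - [-0.36,0.05,0,0,0]

```text
clock: 2.35
eef_pos: [371.2, 236.4, 227.9]
tcp_rot: [-0.002, 0.703, 0.711, 0.001]
wrist_force: [-1.8, 8.7, 1.6]
finger_gap: 0.003
```

Emit:
servo_tool:
  targets:
    - [0.1,0,0,0,0]
    - [0.3,0,-0.1,0,0]
    - [0.3,0,-0.4,0,0]
    - [0.3,0,-0.6,0,0]
    - [0.3,0,-0.6,0,0]

```text
clock: 2.85
eef_pos: [372.3, 281.7, 322.1]
tcp_rot: [0.002, 0.702, 0.712, 0.004]
wrist_force: [0.7, 0.9, 0.9]
finger_gap: -0.001
```

Run:
```python
from h import *
cv2.imwrite('pics/w3.png',robot.capture('wrist'))
cv2.imwrite('pics/s3.png',robot.capture('side'))
c=cal('wrist')
print(proj(c,fr([471.2,126.8,.01356],[[-10+65.8,176+23.9,110],[-10,176,45]]),True))
```

```text
[[581.96911722 196.75849057]
 [445.16917944 208.93112748]]
```

View pics/w3.png

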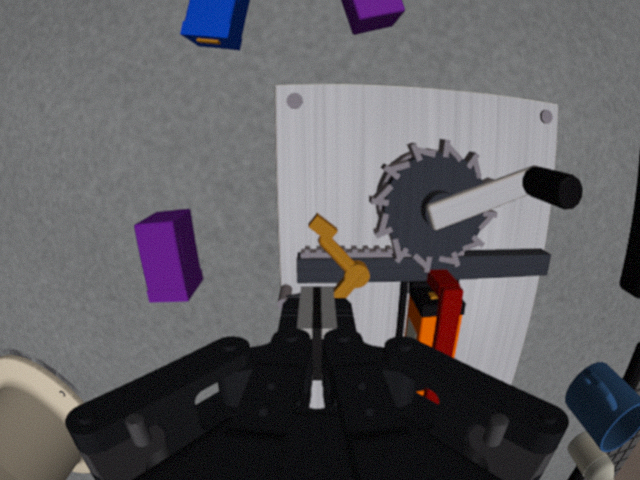

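Run:
```python
from h import *
move([500,300,150],jaw=-69.2)
```

```text
row [ 0.114  0.864 -0.034] spin 0.3891 curjaw 0.8 |dist| 131 q6 0.37 t 3.0
```

Emit:
servo_tool:
  targets:
    - [0.1,0.2,-0.1,0.05,40]
    - [0.15,0.45,-0.1,0.1,40]
    - [0.15,0.7,-0.1,0.14,40]
    - [0.15,0.7,-0.1,0.19,40]
    - [0.15,0.7,-0.1,0.24,40]
    - [0.15,0.7,-0.1,0.3,40]
    - [0.15,0.7,-0.1,0.35,40]
    - [0.15,0.7,-0.1,0.389,40]

```text
clock: 3.75
eef_pos: [474.6, 304.7, 330.1]
tcp_rot: [0.001, 0.981, 0.193, -0.002]
wrist_force: [0.5, -0.2, -0.0]
finger_gap: 0.466
```

Emit:
servo_tool:
  targets:
    - [0,0,0,0,40]
    - [0,0,0,0,40]

```text
clock: 3.95
eef_pos: [474.7, 305.0, 331.1]
tcp_rot: [0.0, 0.98, 0.198, -0.001]
wrist_force: [-0.3, 0.3, -0.6]
finger_gap: 0.468
```

Run:
```python
from h import *
c=cal('wrist')
im=robot.capture('wrist');cv2.imwrite('pics/w4.png',im)
p=[471.2,126.8,.01356]
P=proj(c,fr(p,[[-10+65.8,176+23.9,110],[-10,176,65],[-25,113,20],[25,113,20],[0,123,70]]),True);print(P)
for q in P: cv2.circle(im,tuple(int(v) for v in q),2,(0,255,0),-1)
cv2.imwrite('pics/w4a.png',im)
move([524,328,72],jaw=-69.2)
```

```text
[[314.14778988 162.49451127]
 [311.02567668 260.25866937]
 [375.56110373 283.22753699]
 [401.54325562 229.58638982]
 [388.70462359 277.05694123]]
row [ 0.363 -0.013  0.576] spin 0.0113 curjaw -67.2 |dist| 102 q6 1.53 t 4.0
```

View pics/w4a.png

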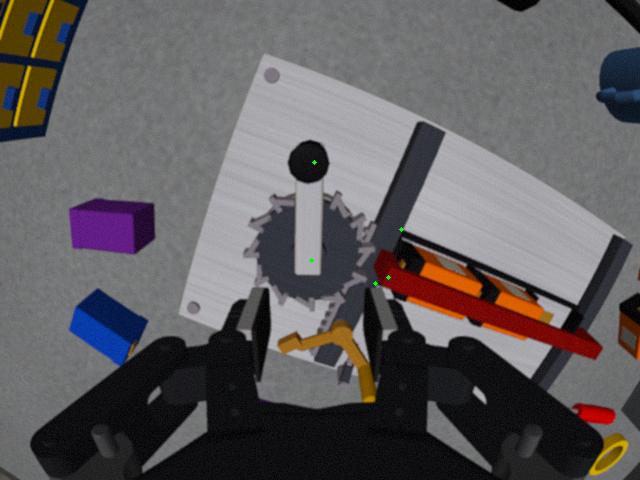

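Run:
```python
from h import *
c=cal('wrist')
im=cv2.imread('pics/w4.png')
cv2.imwrite('pics/w4b.png',cv2.resize(im[220:370,350:620],None,fx=3,fy=3,interpolation=cv2.INTER_CUBIC)[:600,:800])
print(unproj(c,[[308.5,159.5]],110,True),unproj(c,[[309,249]],60,True))
```

```text
[[524.7919344  330.85756048 110.        ]] [[464.23280019 306.57692808  60.        ]]
```

View pics/w4b.png

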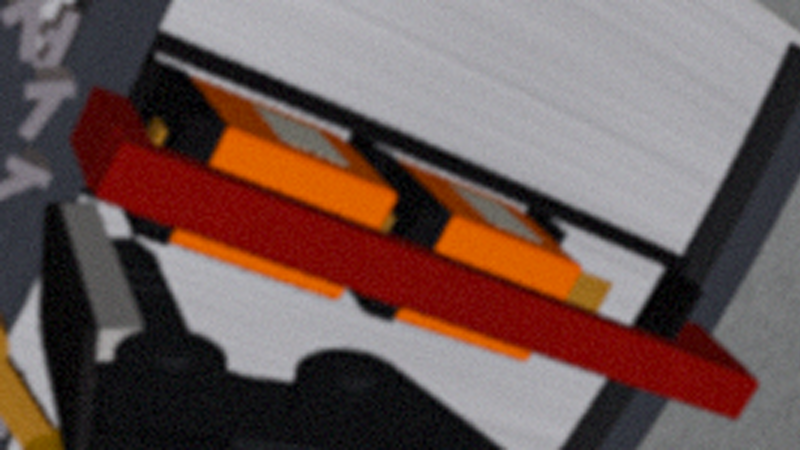

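Run:
```python
from h import *
c=cal('wrist');t=cal('top')
def c1(a): return np.asarray(a)/5.+[190,210]-.4
L=np.array([[0,123,70],[0,-123,70],[55.8,199.9,110]])
w=(c,L,np.array([[386.5,275.5],[599.3,353.2],[308.5,159.5]]),True)
tt=(t,L,c1([[290,262],[740,250],[138,156]]),False)
for o in ([w],[tt],[w,tt]): x,r=fit(o,[471,127,.01]);print(x);print(r.round(1).tolist())
```

```text
[4.72311949e+02 1.29747871e+02 1.70062197e-02]
[[-1.1, -0.6], [0.4, 0.1], [0.5, 0.4]]
[4.71749293e+02 1.26412322e+02 1.64741232e-02]
[[0.2, -0.2], [0.5, 0.2], [-0.8, 0.1]]
[4.72288394e+02 1.29514691e+02 1.70365232e-02]
[[-0.8, -0.5], [0.5, 0.2], [0.9, 0.6], [-0.9, -0.4], [-0.7, -0.1], [-2.0, -0.1]]
```

Run:
```python
from h import *
move([524.6,329.9,72],jaw=-69)
```

```text
row [ 0.371 -0.023  0.576] spin 0.0102 curjaw -67.2 |dist| 103 q6 1.53 t 4.0
```

Emit:
servo_tool:
  targets:
    - [0.15,-0.02,0,0.01,40]
    - [0.3,-0.023,0,0.01,40]
    - [0.37,-0.023,0.1,0.01,40]
    - [0.37,-0.023,0.3,0.01,40]
    - [0.37,-0.023,0.5,0.01,40]
    - [0.37,-0.023,0.576,0.01,40]
    - [0.37,-0.023,0.576,0.01,36]
    - [0.37,-0.023,0.576,0.01,34]

```text
clock: 4.8
eef_pos: [525.3, 330.3, 247.4]
tcp_rot: [-0.0, 0.983, 0.182, 0.001]
wrist_force: [-0.1, 0.6, 0.4]
finger_gap: 0.4
```

Run:
```python
from h import *
move([524.6,329.9,72],jaw=-69)
c=cal('wrist')
im=robot.capture('wrist');cv2.imwrite('pics/w5.png',im)
```

```text
row [-0.005  0.001  0.016] spin -0.0004 curjaw -69.1 |dist| 3 q6 1.57 t 4.8
```

View pics/w5.png

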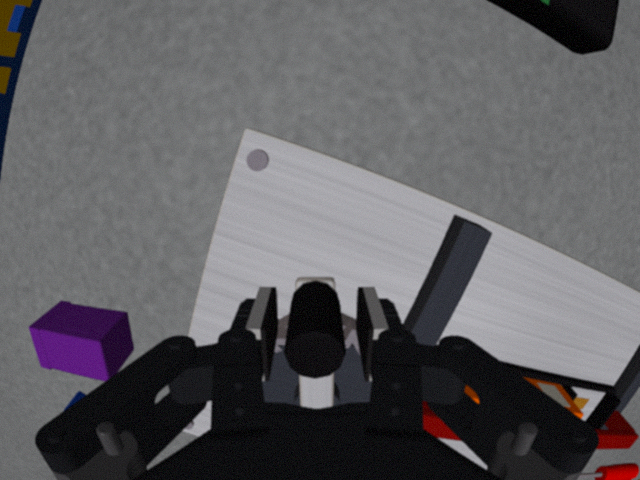

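Emit:
servo_tool:
  targets:
    - [-0.001,-0.028,0.01,-0.019,27]
    - [-0.003,-0.056,0.01,-0.038,27]
    - [-0.008,-0.084,0.01,-0.057,27]
    - [-0.013,-0.111,0.01,-0.076,27]
    - [-0.021,-0.138,0.01,-0.096,27]
    - [-0.03,-0.164,0.01,-0.115,27]
    - [-0.041,-0.19,0.01,-0.134,27]
    - [-0.053,-0.216,0.01,-0.153,27]

```text
clock: 5.65
eef_pos: [507.3, 357.5, 247.2]
tcp_rot: [0.001, 0.911, 0.411, 0.003]
wrist_force: [3.7, -3.0, -0.8]
finger_gap: 0.315
```

Run:
```python
from h import *
o,p,Rm=state()
d=p[:2]-[459.2,304.8]; print(np.hypot(*d),np.degrees(np.arctan2(d[1],d[0]))-21,'jaw',np.degrees(np.arctan2(Rm[1,1],Rm[0,1])),o['wrist_force'],o['finger_gap'])
cv2.imwrite('pics/t6.png',robot.capture('top')[210:320,190:350].repeat(4,0).repeat(4,1))
```

```text
71.32476694417062 26.625985802735677 jaw -41.41897055270829 [ 3.73565517 -2.99123164 -0.76775988] 0.3148562226551201
```

View pics/t6.png

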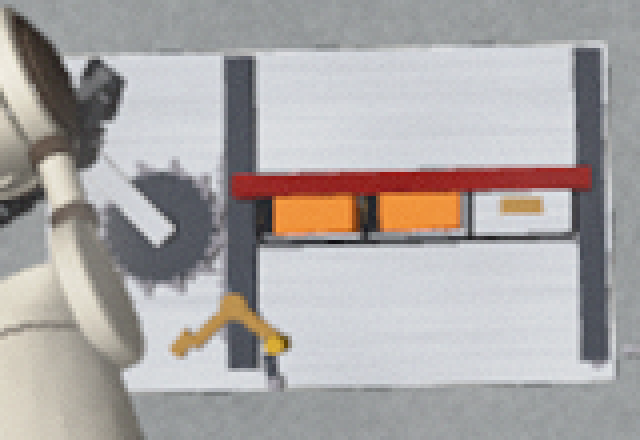

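Emit:
servo_tool:
  targets:
    - [-0.001,-0.028,0,-0.019,27]
    - [-0.003,-0.056,0,-0.038,27]
    - [-0.008,-0.084,0,-0.057,27]
    - [-0.013,-0.111,0,-0.076,27]
    - [-0.021,-0.138,0,-0.096,27]
    - [-0.03,-0.164,0,-0.115,27]
    - [-0.041,-0.19,0,-0.134,27]
    - [-0.053,-0.216,0,-0.153,27]

```text
clock: 6.5
eef_pos: [477.9, 373.6, 247.2]
tcp_rot: [0.001, 0.788, 0.616, 0.003]
wrist_force: [4.8, 1.1, -1.1]
finger_gap: 0.318
```

Emit:
servo_tool:
  targets:
    - [-0.001,-0.028,0,-0.019,27]
    - [-0.003,-0.056,0,-0.038,27]
    - [-0.008,-0.084,0,-0.057,27]
    - [-0.013,-0.111,0,-0.076,27]
    - [-0.021,-0.138,0,-0.096,27]
    - [-0.03,-0.164,0,-0.115,27]
    - [-0.041,-0.19,0,-0.134,27]
    - [-0.053,-0.216,0,-0.153,27]

```text
clock: 7.3
eef_pos: [444.4, 374.3, 247.5]
tcp_rot: [0.001, 0.618, 0.786, 0.004]
wrist_force: [3.3, 4.3, -2.1]
finger_gap: 0.316
```

Run:
```python
from h import *
o,p,Rm=state()
d=p[:2]-[459.2,304.8]; print(np.hypot(*d),np.radians(np.degrees(np.arctan2(d[1],d[0]))-21),'jaw',np.degrees(np.arctan2(Rm[1,1],Rm[0,1])),o['wrist_force'],o['finger_gap'])
```

```text
71.07048053267015 1.41387703645281 jaw 13.58841674357829 [ 3.34200044  4.33172861 -2.05508643] 0.31647746379794234
```

Emit:
servo_tool:
  targets:
    - [-0.001,-0.028,0,-0.019,27]
    - [-0.003,-0.056,0,-0.038,27]
    - [-0.008,-0.084,0,-0.057,27]
    - [-0.013,-0.111,0,-0.076,27]
    - [-0.021,-0.138,0,-0.096,27]
    - [-0.03,-0.164,0,-0.115,27]
    - [-0.041,-0.19,0,-0.134,27]
    - [-0.053,-0.216,0,-0.153,27]

```text
clock: 8.1
eef_pos: [414.5, 359.3, 247.6]
tcp_rot: [0.001, 0.414, 0.91, 0.004]
wrist_force: [1.0, 6.5, 0.0]
finger_gap: 0.318
```

Emit:
servo_tool:
  targets:
    - [-0.001,-0.02,0,-0.014,27]
    - [-0.002,-0.04,0,-0.028,27]
    - [-0.004,-0.06,0,-0.041,27]
    - [-0.007,-0.08,0,-0.055,27]
    - [-0.01,-0.095,0,-0.065,27]
    - [-0.012,-0.105,0,-0.072,27]
    - [-0.012,-0.105,0,-0.072,27]

```text
clock: 8.8
eef_pos: [403.6, 347.4, 247.3]
tcp_rot: [0.002, 0.309, 0.951, 0.003]
wrist_force: [0.7, 4.7, 2.3]
finger_gap: 0.313
```

Run:
```python
from h import *
o,p,Rm=state()
d=p[:2]-[459.2,304.8]; print(np.hypot(*d),np.radians((np.degrees(np.arctan2(d[1],d[0]))-21)),'jaw',np.degrees(np.arctan2(Rm[1,1],Rm[0,1])),o['wrist_force'],o['finger_gap'])
cv2.imwrite('pics/t7.png',robot.capture('top')[170:320,190:350].repeat(4,0).repeat(4,1))
```

```text
70.04205206714758 2.1212006690601055 jaw 53.96506228348227 [0.67845714 4.66829288 2.27386329] 0.31257656259343614
```

View pics/t7.png

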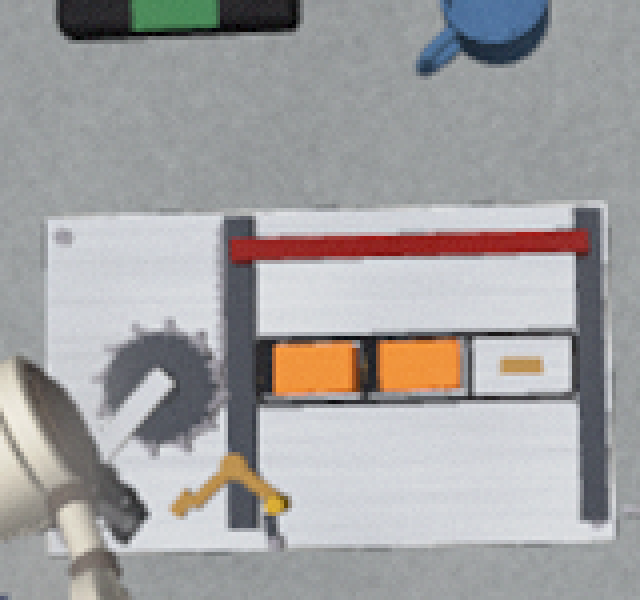

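Emit:
servo_tool:
  targets:
    - [0,-0.02,0,0,27]
    - [0,-0.035,0,0,27]
    - [0,-0.05,0,0,27]
    - [0,-0.05,0,0,27]

```text
clock: 9.25
eef_pos: [400.7, 343.2, 247.1]
tcp_rot: [0.004, 0.31, 0.951, 0.008]
wrist_force: [12.2, 23.1, -12.9]
finger_gap: 0.315
```

Run:
```python
from h import *
o,p,Rm=state()
d=p[:2]-[459.2,304.8]; print(np.hypot(*d),np.radians((np.degrees(np.arctan2(d[1],d[0]))-21)),o['wrist_force'],o['finger_gap'])
cv2.imwrite('pics/t8.png',cv2.resize(robot.capture('top')[170:320,190:350],None,fx=5,fy=4,interpolation=cv2.INTER_CUBIC))
c=cal('top')
for s in (0,80,84): print(s,proj(c,fr([471.75,126.4,.0165],[[s,123,70],[s,-123,70]])).round(1).tolist())
```

```text
69.95970772963824 2.1942207868927657 [ 12.1769178   23.08707678 -12.89471994] 0.31481668003028324
0 [[247.8, 261.8], [338.1, 259.8]]
80 [[247.5, 232.5], [337.4, 230.5]]
84 [[247.5, 231.1], [337.4, 229.1]]
```

View pics/t8.png

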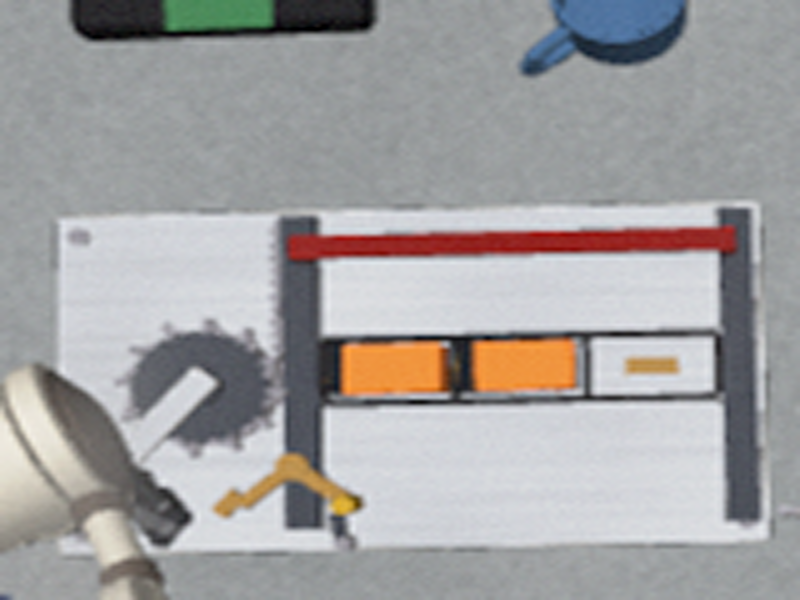

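Emit:
servo_tool:
  targets:
    - [0,0.06,0,0,34]
    - [0,0.055,0,0,40]
    - [0,0.055,0,0,44]
    - [0,0.055,-0.2,0,44]
    - [0,0.055,-0.5,0,44]
    - [0,0.055,-0.8,0,60]
    - [0,0.055,-0.8,0,60]

```text
clock: 10.0
eef_pos: [404.7, 347.4, 372.1]
tcp_rot: [0.005, 0.309, 0.951, 0.004]
wrist_force: [0.3, 0.6, -0.7]
finger_gap: 0.701
```

Run:
```python
from h import *
o,p,Rm=state();print(o['wrist_force'])
s=fr([472.2,129,.017],[[0,74,34],[0,0,34]]);print(s)
move([460,140,190],jaw=1)
```

```text
[ 0.2761793   0.63393856 -0.69383086]
[[470.94206059 202.98930726  34.        ]
 [472.2        129.          34.        ]]
row [-1.111 -0.902  0.057] spin 0.2943 curjaw 54.0 |dist| 215 q6 -0.46 t 10.0
```

Run:
```python
from h import *
t=cal('top')
def c2(a): return np.asarray(a)/4.+[345,180]-.375
b=[503.26,-314.4,-1.426]
for th in (1.5,1.6,1.7,1.8,1.9):
    pts=[[90-180*np.cos(th),110,70+180*np.sin(th)],[90-180*np.cos(th),-110,70+180*np.sin(th)]]
    print(th,((proj(t,fr(b,pts))-[345,180]+.375)*4).round(0).tolist())
```

```text
1.5 [[606.0, 57.0], [670.0, 420.0]]
1.6 [[636.0, 53.0], [700.0, 415.0]]
1.7 [[664.0, 48.0], [729.0, 411.0]]
1.8 [[691.0, 45.0], [757.0, 406.0]]
1.9 [[717.0, 42.0], [782.0, 402.0]]
```

Emit:
servo_tool:
  targets:
    - [-0.2,-0.2,0.05,0.05,60]
    - [-0.4,-0.4,0.05,0.1,60]
    - [-0.6,-0.6,0.05,0.14,60]
    - [-0.8,-0.8,0.05,0.19,60]
    - [-0.95,-0.85,0.05,0.24,60]
    - [-1,-0.9,0.05,0.29,60]
    - [-1,-0.9,0.05,0.294,60]
    - [-1,-0.9,0.05,0.294,60]

```text
clock: 10.8
eef_pos: [444.8, 148.8, 356.7]
tcp_rot: [-0.0, 0.701, 0.713, -0.001]
wrist_force: [-0.4, -0.9, 0.1]
finger_gap: 0.7
```

Run:
```python
from h import *
cv2.imwrite('pics/w9.png',robot.capture('wrist'))
move([471.5,203,150],jaw=1)
```

```text
row [0.356 0.185 0.225] spin 0.0005 curjaw 1.1 |dist| 69 q6 0.05 t 10.8
```

View pics/w9.png

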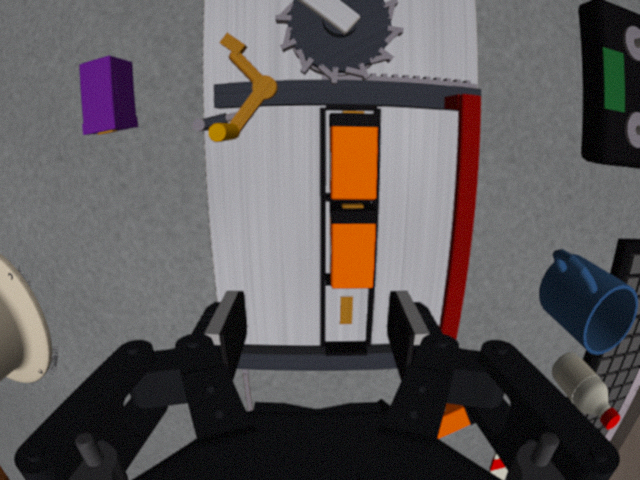

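Run:
```python
from h import *
c=cal('wrist')
im=robot.capture('wrist')
cv2.imwrite('pics/w9b.png',cv2.resize(im[90:310,280:420],None,fx=2.7,fy=2.7,interpolation=cv2.INTER_CUBIC))
P=proj(c,fr([472.2,129,.017],[[0,74,56],[0,0,56],[32/2,74+32,56],[17,-32,56],[-17,32,56]]),True);print(P)
```

```text
[[355.86225312 155.69056547]
 [353.43327085 252.31306738]
 [378.41423655 112.55546941]
 [372.96891887 289.69249479]
 [331.96451326 211.77100336]]
```

View pics/w9b.png

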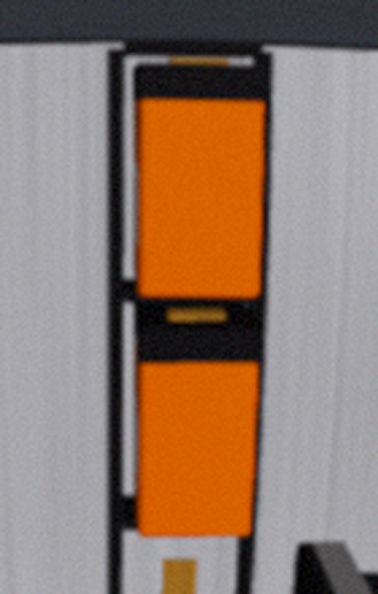

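Emit:
servo_tool:
  targets:
    - [0.2,0.1,0.1,0,60]
    - [0.35,0.17,0.2,0,60]
    - [0.35,0.18,0.4,0,60]
    - [0.35,0.18,0.6,0,60]
    - [0.35,0.18,0.75,0,60]
    - [0.35,0.18,0.75,0,60]

```text
clock: 11.5
eef_pos: [469.1, 202.5, 241.2]
tcp_rot: [-0.002, 0.7, 0.714, -0.003]
wrist_force: [-0.7, 0.3, 0.6]
finger_gap: 0.7
```

Run:
```python
from h import *
move([470.5,202.5,26],jaw=1)
print(cal('wrist') and 0)
```

```text
row [0.    0.012 0.281] spin 0.0009 curjaw 1.2 |dist| 42 q6 0.15 t 11.5
0
```

Descend, close, then lift.

Emit:
servo_tool:
  targets:
    - [0,0.01,0.15,0,60]
    - [0,0.01,0.28,0,60]
    - [0,0.01,0.28,0,60]
    - [0,0.01,0.28,0,25]
    - [0,0.01,0.28,0,25]
    - [0,0.01,0.28,0,25]
    - [0,0.01,0.28,0,25]
    - [0,0.01,0.28,0,25]
  newtons: 50

```text
clock: 12.3
eef_pos: [473.3, 202.8, 204.7]
tcp_rot: [0.001, 0.7, 0.714, 0.001]
wrist_force: [-3.1, 1.5, 6.4]
finger_gap: 0.387
```

Emit:
servo_tool:
  targets:
    - [0,0,-0.1,0,25]
    - [0,0,-0.3,0,25]
    - [0,0,-0.5,0,25]
    - [0,0,-0.7,0,25]
    - [0,0,-0.9,0,25]
    - [0,0,-0.95,0,25]

```text
clock: 12.9
eef_pos: [473.7, 202.8, 349.6]
tcp_rot: [0.002, 0.7, 0.714, 0.003]
wrist_force: [0.7, -0.3, -2.0]
finger_gap: 0.387
```

Run:
```python
from h import *
cv2.imwrite('pics/w10.png',robot.capture('wrist'))
print(state()[0]['finger_gap'],state()[0]['wrist_force'])
b=[503.26,-314.4,-1.426]
print(fr(b,[[42,55,0],[42,-55,0],[-42,55,0],[-42,-55,0]]), np.degrees(b[2]))
move([503,-200,150],jaw=90-81.7)
```

```text
0.38787533414851827 [ 0.86990645 -0.39836701 -1.8146652 ]
[[ 563.74465972 -348.02448421    0.        ]
 [ 454.89577511 -363.89648221    0.        ]
 [ 551.62422489 -264.90351779    0.        ]
 [ 442.77534028 -280.77551579    0.        ]] -81.70378158565539
row [-2.688  0.144  0.171] spin -0.0401 curjaw 1.1 |dist| 405 q6 0.15 t 12.9
```

View pics/w10.png

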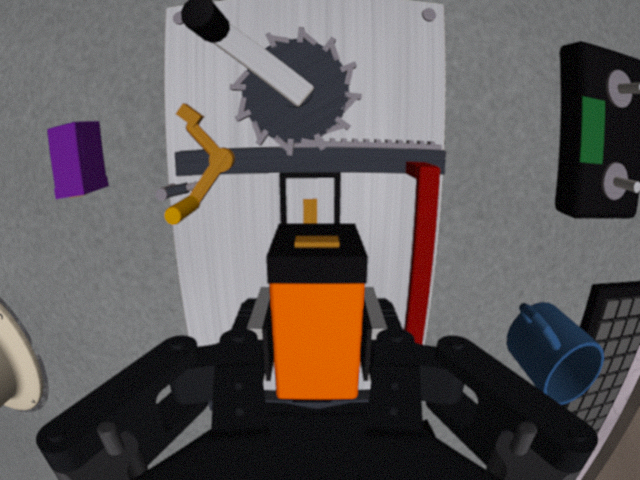

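Emit:
servo_tool:
  targets:
    - [-0.2,0.02,0,0,25]
    - [-0.4,0.04,0,-0.01,25]
    - [-0.6,0.06,0,-0.02,25]
    - [-0.8,0.08,0,-0.03,25]
    - [-1,0.1,0,-0.04,25]

```text
clock: 13.45
eef_pos: [489.8, 51.7, 343.3]
tcp_rot: [-0.001, 0.654, 0.757, -0.001]
wrist_force: [1.5, -0.4, -2.4]
finger_gap: 0.388
```

Emit:
servo_tool:
  targets:
    - [-0.25,0.02,0,0,25]
    - [-0.5,0.04,0,0,25]
    - [-0.75,0.06,0,0,25]
    - [-1,0.08,0,0,25]
    - [-1,0.1,0,0,25]
    - [-1,0.1,0,0,25]
    - [-1,0.1,0,0,25]

```text
clock: 14.15
eef_pos: [526.5, -92.5, 343.9]
tcp_rot: [-0.001, 0.654, 0.757, -0.0]
wrist_force: [-0.6, 0.5, -2.7]
finger_gap: 0.387
```

Run:
```python
from h import *
move([503,-230,176],jaw=8.3)
c=cal('wrist')
cv2.imwrite('pics/w11.png',robot.capture('wrist'))
b=[503.26,-314.4,-1.426]
print(proj(c,fr(b,[[90,110,70],[90,-110,70],[-90,-110,70],[-90,110,70]]),True))
```

```text
row [-0.884 -0.287 -0.035] spin 0.0001 curjaw 8.3 |dist| 140 q6 -0.55 t 14.2
[[367.3997387  498.75414046]
 [176.82550866 488.84117262]
 [134.69082493 372.33959889]
 [384.64714777 382.27309353]]
```

View pics/w11.png

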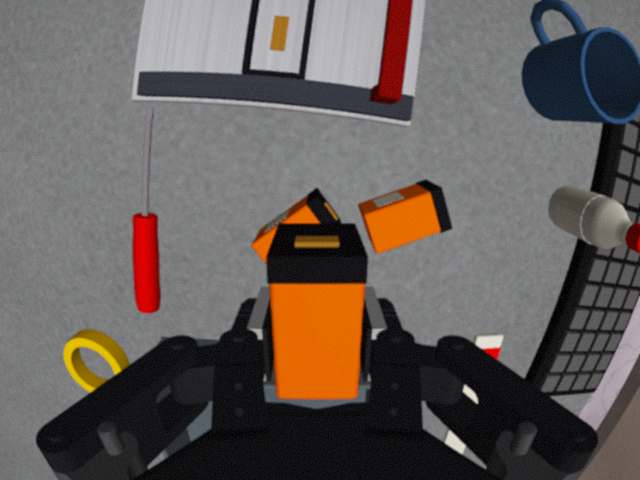

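Run:
```python
from h import *
im=robot.capture('top'); cv2.imwrite('pics/t12.png',im)
t=cal('top')
for b in ([503.26,-314.4,-1.426],):
  print(proj(t,fr(b,[[90,110,70],[90,-110,70],[-90,-110,70],[-90,110,70]])))
cv2.imwrite('pics/t12a.png',cv2.resize(im[195:300,405:505],None,fx=5.7,fy=5.7,interpolation=cv2.INTER_CUBIC))
```

```text
[[480.29989295 203.78739519]
 [494.19510477 283.37041615]
 [428.64629176 293.34697824]
 [415.47996009 213.57873639]]
```

View pics/t12a.png

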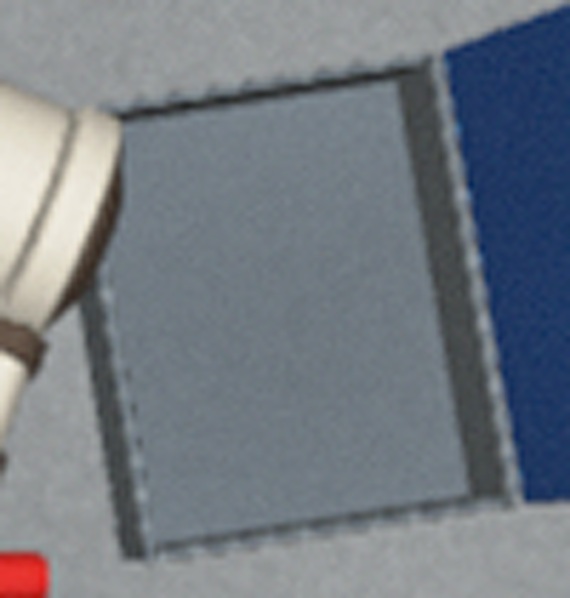

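Run:
```python
from h import *
t=cal('top')
def c3(a): return np.asarray(a)/5.7+[405,195]-.4
L=np.array([[90,110,70],[90,-110,70],[-90,-110,70]])
x,r=fit([(t,L,c3([[440,51],[523,511],[144,561]]),False)],[503,-314,-1.4]);print(x,r)
for th in (1.75,1.8,1.85):
    pts=[[90-180*np.cos(th),110,70+180*np.sin(th)],[90-180*np.cos(th),-110,70+180*np.sin(th)]]
    print(th,((proj(t,fr(x,pts))-[345,180]+.375)*4).round(0).tolist())
print(fr(x,[[37,48,0],[37,-48,0],[-37,48,0],[-37,-48,0]]), np.degrees(x[2]))
move(fr(x,[[37,48,157]])[0],jaw=90+np.degrees(x[2]))
```

```text
[ 503.1618104  -318.85682739   -1.4297073 ] [[ 0.30218827  0.36334402]
 [-0.63988266 -0.70687435]
 [ 0.26161126  0.25346997]]
1.75 [[686.0, 47.0], [750.0, 410.0]]
1.8 [[700.0, 46.0], [764.0, 407.0]]
1.85 [[713.0, 44.0], [777.0, 405.0]]
[[ 555.88784747 -348.7393476     0.        ]
 [ 460.84175691 -362.23900198    0.        ]
 [ 545.48186389 -275.47465279    0.        ]
 [ 450.43577333 -288.97430717    0.        ]] -81.91619444082869
row [-1.72  -0.055  0.095] spin 0.0016 curjaw 8.4 |dist| 259 q6 -0.55 t 14.2
```

Emit:
servo_tool:
  targets:
    - [-0.3,-0.01,0,0,25]
    - [-0.6,-0.02,0,0,25]
    - [-0.9,-0.03,0,0,25]
    - [-1,-0.03,0,0,25]
    - [-1,-0.03,0,0,25]

```text
clock: 14.75
eef_pos: [544.1, -243.7, 345.1]
tcp_rot: [0.0, 0.655, 0.756, -0.0]
wrist_force: [0.5, 0.8, -2.9]
finger_gap: 0.389
```

Emit:
servo_tool:
  targets:
    - [-0.3,-0.01,0,0,25]
    - [-0.6,-0.025,0,0,25]
    - [-0.72,-0.025,0.1,0,25]
    - [-0.72,-0.025,0.3,0,25]
    - [-0.72,-0.025,0.3,0,25]

```text
clock: 15.25
eef_pos: [554.9, -347.2, 295.1]
tcp_rot: [-0.005, 0.654, 0.757, 0.0]
wrist_force: [-1.0, 1.4, -4.0]
finger_gap: 0.386
```

Run:
```python
from h import *
move([555.9,-348.7,200-173],jaw=8.1)
print(state()[0]['finger_gap'])
cv2.imwrite('pics/t13.png',cv2.resize(robot.capture('top')[160:310,390:590],None,fx=4,fy=4,interpolation=cv2.INTER_CUBIC))
```

```text
row [-0.016  0.009  0.634] spin 0.0013 curjaw 8.3 |dist| 95 q6 -0.89 t 15.2
0.3863584141554965
```

View pics/t13.png

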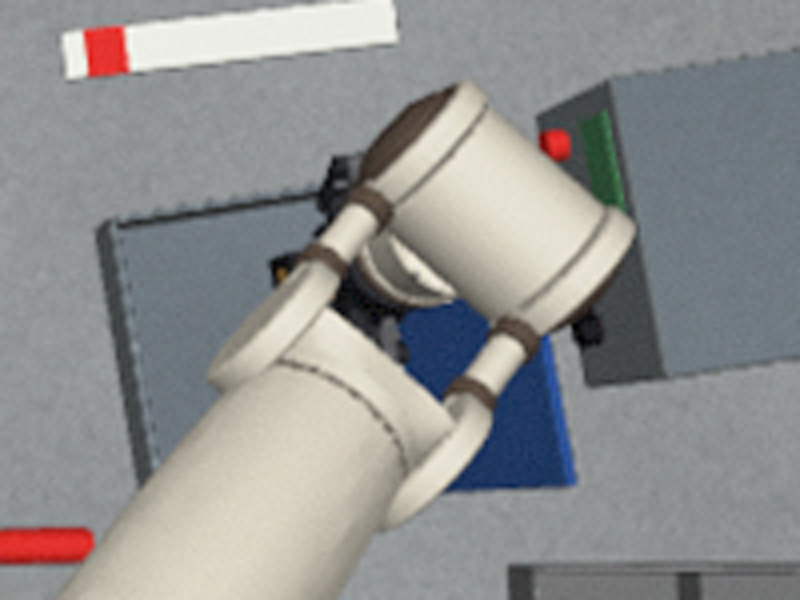

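Run:
```python
from h import *
s=cal('side')
p=[258.1,513.5,403.7]
for dz in (0,50,100,150,200): print(dz,proj(s,[p[0],p[1],p[2]+dz]).round(0))
# joints
print(state()[0]['joint_positions'])
c=robot.capture('side');cv2.imwrite('pics/s13.png',c)
o,p,_=state()
for dz in (0,50,100,150): print(dz,proj(s,[p[0],p[1],p[2]+dz]).round(0))
t=cal('top')
for z in (250,300,350,400,450):print(z,unproj(t,[[390+470/4,160+90/4],[390+630/4,160+215/4]],z).round(0).tolist())
```

```text
0 [[225. 284.]]
50 [[220. 255.]]
100 [[214. 223.]]
150 [[208. 188.]]
200 [[201. 149.]]
[-7.42990901e-01  4.56677031e-01  1.44704716e+00  5.82362331e-04
  1.24520596e+00 -8.89337241e-01]
0 [[412. 115.]]
50 [[414.  98.]]
100 [[416.  80.]]
150 [[418.  62.]]
250 [[651.0, -403.0, 250.0], [574.0, -496.0, 250.0]]
300 [[642.0, -386.0, 300.0], [568.0, -476.0, 300.0]]
350 [[632.0, -369.0, 350.0], [562.0, -455.0, 350.0]]
400 [[623.0, -352.0, 400.0], [556.0, -435.0, 400.0]]
450 [[614.0, -335.0, 450.0], [550.0, -414.0, 450.0]]
```

View pics/s13.png

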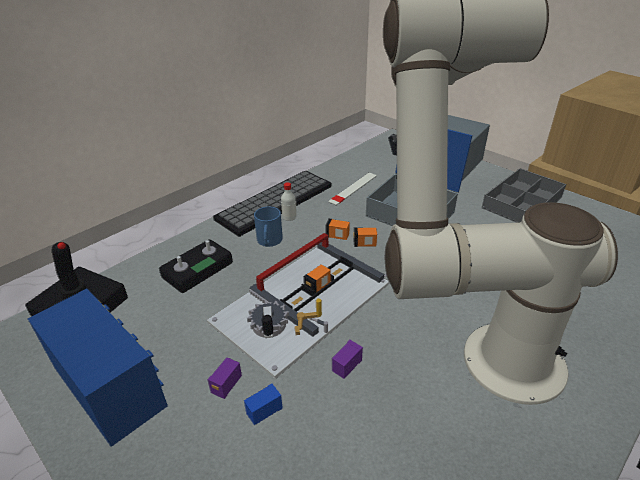

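Run:
```python
from h import *
b=[503.2,-318.9,-1.4297]
print(fr(b,[[15,50,0],[15,-50,0],[-42,50,0],[-42,-50,0]]))
move([*fr(b,[[15,50,0]])[0][:2],295-173],jaw=-81.9)
```

```text
[[ 554.81255028 -326.7195047     0.        ]
 [ 455.80630865 -340.78236779    0.        ]
 [ 546.79671832 -270.28594697    0.        ]
 [ 447.79047669 -284.34881006    0.        ]]
row [0.141 0.012 0.032] spin -0.4984 curjaw 8.4 |dist| 22 q6 -0.89 t 15.3
```

Emit:
servo_tool:
  targets:
    - [0.14,0.01,0,0.04,25]
    - [0.14,0.01,0,0.09,25]
    - [0.14,0.01,0,0.13,25]
    - [0.14,0.01,0,0.18,25]
    - [0.14,0.01,0,0.22,25]
    - [0.14,0.01,0,0.27,25]
    - [0.14,0.01,0,0.32,25]
    - [0.14,0.01,0,0.36,25]

```text
clock: 16.15
eef_pos: [555.2, -327.8, 302.9]
tcp_rot: [0.001, 0.958, 0.286, 0.001]
wrist_force: [-0.3, -0.3, -2.6]
finger_gap: 0.388
```

Emit:
servo_tool:
  targets:
    - [0,0,0,0.04,25]
    - [0,0,0,0.09,25]
    - [0,0,0,0.14,25]
    - [0,0,0,0.14,25]
    - [0,0,0,0.14,25]

```text
clock: 16.65
eef_pos: [554.9, -328.3, 302.0]
tcp_rot: [0.001, 0.997, 0.074, 0.001]
wrist_force: [0.5, -0.5, -2.5]
finger_gap: 0.383
```

Run:
```python
from h import *
c=cal('wrist')
move([554.8,-326.7,200-173],jaw=-81.9)
im=robot.capture('wrist');cv2.imwrite('pics/w14.png',im)
cv2.imwrite('pics/t14.png',cv2.resize(robot.capture('top')[160:310,390:590],None,fx=4,fy=4,interpolation=cv2.INTER_CUBIC))
```

```text
row [-0.    -0.012  0.68 ] spin 0.0023 curjaw -81.5 |dist| 102 q6 0.7 t 16.6
```

View pics/w14.png

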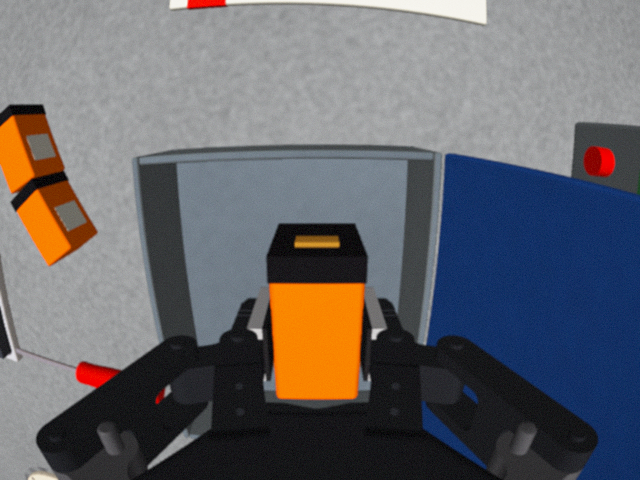

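View pics/t14.png

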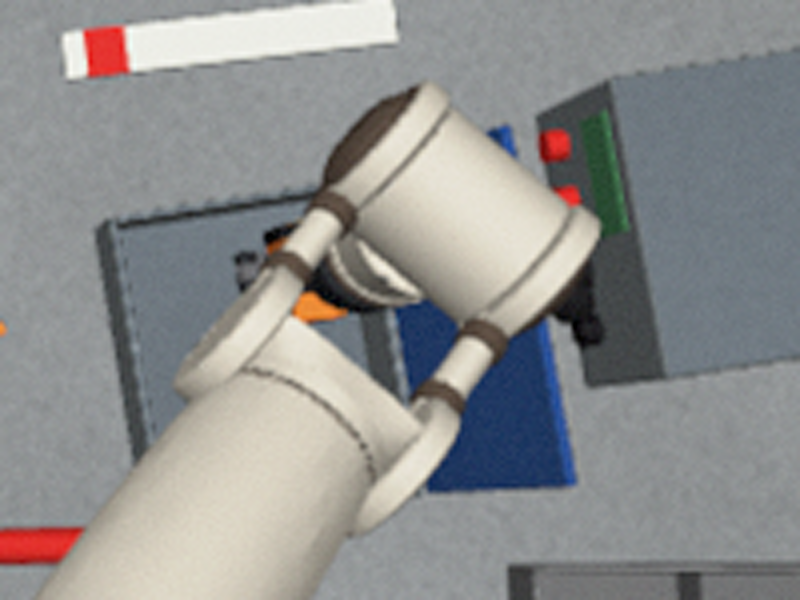

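Run:
```python
from h import *
c=cal('wrist')
b=[503.2,-318.9,-1.4297]
print(proj(c,fr(b,[[-90,110,70],[90,110,70],[85,105,5],[-85,105,5],[90,0,70],[-90,0,70]]),True))
print(unproj(c,[[135,157],[442,151]],70,True), fr(b,[[-90,110,70],[90,110,70]]))
```

```text
[[133.56958494 157.17280427]
 [447.69505036 155.31407229]
 [410.6473829  154.73349247]
 [179.65721551 155.60640278]
 [429.30420677 329.35302002]
 [155.62216453 325.25366184]]
[[ 599.62903648 -215.2935692    70.        ]
 [ 626.47825183 -388.69074769   70.        ]] [[ 599.45028901 -214.32523313   70.        ]
 [ 624.76344257 -392.53646807   70.        ]]
```

Emit:
servo_tool:
  targets:
    - [0,-0.01,0.12,0.002,25]
    - [0,-0.01,0.24,0.002,25]
    - [0,-0.01,0.36,0.002,25]
    - [0,-0.01,0.46,0.002,25]
    - [0,-0.01,0.55,0.002,25]
    - [0,-0.01,0.63,0.002,25]
    - [0,-0.01,0.67,0.002,25]
    - [0,-0.01,0.68,0.002,25]

```text
clock: 17.55
eef_pos: [554.3, -327.5, 198.0]
tcp_rot: [-0.0, 0.998, 0.069, -0.0]
wrist_force: [-0.0, -0.2, -2.3]
finger_gap: 0.385
```

Run:
```python
from h import *
c=cal('wrist')
im=robot.capture('wrist');cv2.imwrite('pics/w15.png',im)
move([554.8,-326.7,200-173],jaw=-81.9)
```

```text
row [ 0.004 -0.005 -0.012] spin -0.001 curjaw -82.1 |dist| 2 q6 0.71 t 17.6
```

View pics/w15.png

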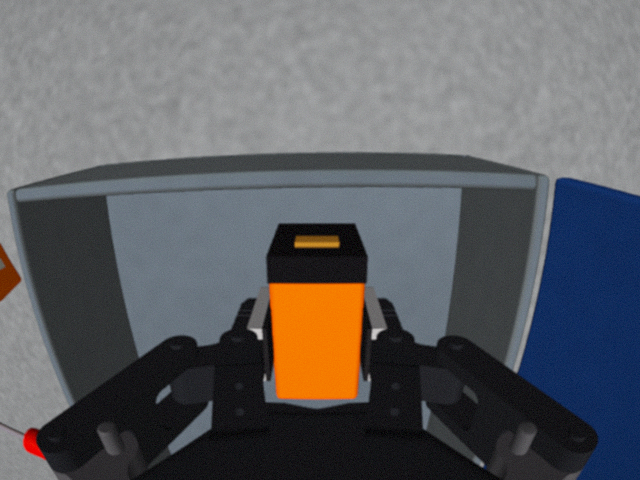

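Emit:
servo_tool:
  targets:
    - [0,0,0.015,0,25]
    - [0,0,0.015,0,52]
    - [0,0,0.015,0,52]
    - [0,0,0.015,0,52]
    - [0,0,-0.2,0,52]
    - [0,0,-0.5,0,52]
    - [0,0,-0.8,0,60]
    - [0,0,-1,0,60]

```text
clock: 18.4
eef_pos: [554.6, -327.8, 352.6]
tcp_rot: [0.002, 0.998, 0.069, 0.002]
wrist_force: [0.2, 0.3, 1.0]
finger_gap: 0.703
```

Run:
```python
from h import *
im=robot.capture('wrist');cv2.imwrite('pics/w16.png',im)
print(robot.get_obs()['wrist_force'])
move([472,100,176],jaw=1)
```

```text
[ 2.04542616 -1.59753606  4.18386155]
row [-0.158 -2.907  0.03 ] spin -0.4615 curjaw -82.1 |dist| 437 q6 0.71 t 18.4
```

View pics/w16.png

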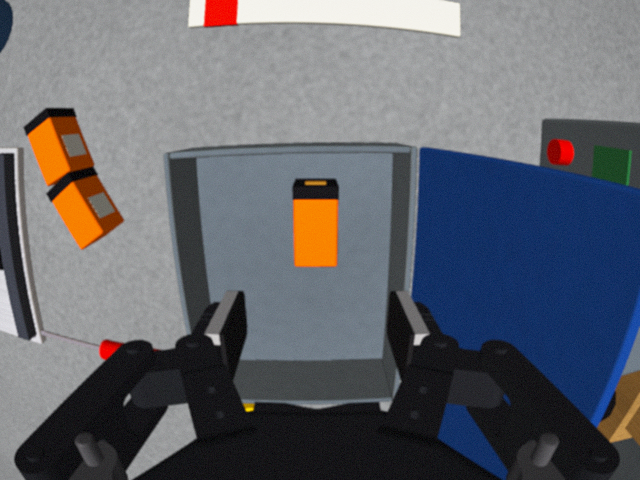

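Run:
```python
from h import *
c=cal('wrist')
im=robot.capture('wrist')
cv2.imwrite('pics/w17.png',cv2.resize(im[90:270,0:160],None,fx=3.3,fy=3.3,interpolation=cv2.INTER_CUBIC))
t=robot.capture('top')
cv2.imwrite('pics/t17.png',cv2.resize(t[195:270,345:405],None,fx=8,fy=8,interpolation=cv2.INTER_CUBIC))
```

```text
(no output)
```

View pics/t17.png

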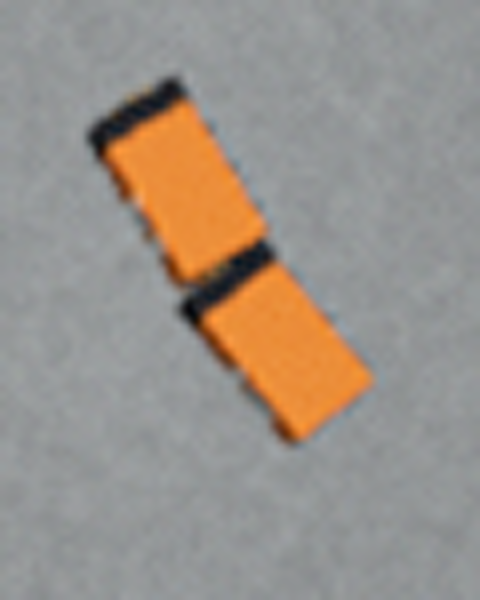

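View pics/w17.png

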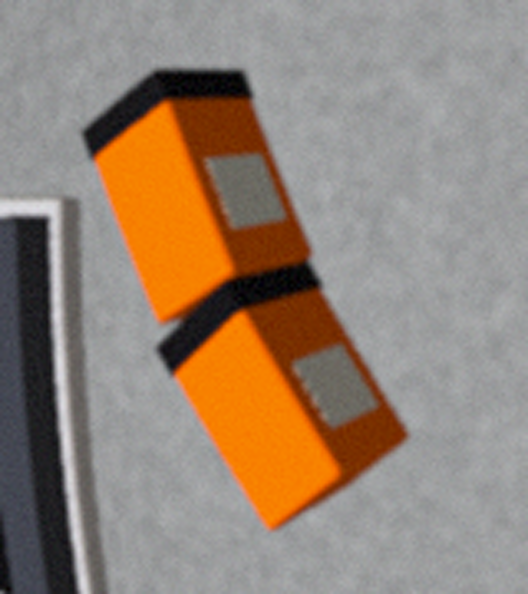

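Run:
```python
from h import *
t=cal('top');w=cal('wrist')
T=lambda a:np.asarray(a)/8.+[345,195]-.44
W=lambda a:np.asarray(a)/3.3+[0,90]-.35
# local: +x = cap end
L=np.array([[32,17,44],[32,-17,44],[-32,-17,44],[-32,17,44]])
for n,a,b in [('A',[[92,135],[178,80],[268,235],[182,285]],[[85,130],[158,72],[237,280],[163,322]]),('B',[[185,310],[272,245],[372,380],[295,443]],[[160,350],[235,280],[340,470],[272,530]])]:
    for o in ([(t,L,T(a),False)],[(w,L,W(b),True)],[(t,L,T(a),False),(w,L,W(b),True)]):
        x,r=fit(o,[560,-90,.4]);print(n,x[:2].round(1),np.degrees(x[2]).round(1),r.round(1).tolist())
```

```text
A [592.2 -78.6] 30.0 [[-0.1, -0.7], [-0.4, 0.0], [0.1, 0.3], [0.4, 0.2]]
A [592.5 -81.4] 29.9 [[-0.4, 0.2], [0.5, -0.9], [0.5, -0.4], [-0.9, 3.2]]
A [592.5 -80.9] 29.9 [[0.7, -0.8], [0.5, -0.1], [0.9, 0.3], [1.1, 0.1], [-0.7, 0.2], [0.1, -0.9], [0.0, -0.4], [-1.3, 3.2]]
B [ 535.8 -112.7] 37.5 [[-0.0, -1.0], [-1.3, -0.4], [0.5, 0.8], [0.5, 0.5]]
B [ 538.2 -114.6] 39.0 [[-0.9, -1.3], [-2.7, -1.3], [2.2, 1.1], [0.4, 1.6]]
B [ 537.6 -114.2] 38.6 [[0.4, -1.5], [-1.1, -1.0], [1.1, -0.0], [1.2, -0.2], [-1.1, -0.8], [-2.8, -0.7], [1.8, 1.9], [-0.0, 2.2]]
```

Run:
```python
from h import *
move([537,-114,150],jaw=-52)
```

```text
row [ 0.078 -1.43   0.185] spin -0.1671 curjaw -82.1 |dist| 217 q6 0.71 t 18.6
```

Emit:
servo_tool:
  targets:
    - [0.02,-0.3,0,-0.04,60]
    - [0.04,-0.6,0,-0.09,60]
    - [0.06,-0.9,0.1,-0.13,60]
    - [0.07,-1,0.15,-0.167,60]
    - [0.07,-1,0.18,-0.167,60]

```text
clock: 19.05
eef_pos: [543.0, -174.8, 318.5]
tcp_rot: [-0.002, 0.945, 0.327, -0.002]
wrist_force: [0.7, -1.3, 0.3]
finger_gap: 0.702
```

Run:
```python
from h import *
move([537,-114,90],jaw=-52)
```

```text
row [ 0.22  -0.341  0.371] spin 0.0011 curjaw -51.8 |dist| 82 q6 0.38 t 19.1
```

Emit:
servo_tool:
  targets:
    - [0.15,-0.2,0.05,0,60]
    - [0.22,-0.34,0.1,0,60]
    - [0.22,-0.34,0.3,0,60]
    - [0.22,-0.34,0.4,0,60]
    - [0.22,-0.34,0.4,0,60]

```text
clock: 19.55
eef_pos: [537.3, -117.3, 258.0]
tcp_rot: [-0.002, 0.946, 0.324, -0.002]
wrist_force: [-0.9, 0.9, 0.0]
finger_gap: 0.705
```

Run:
```python
from h import *
cv2.imwrite('pics/w18.png',robot.capture('wrist'))
move([537,-114,193-173],jaw=-52)
```

```text
row [ 0.01  -0.023  0.446] spin -0.0008 curjaw -52.2 |dist| 67 q6 0.48 t 19.6
```

View pics/w18.png

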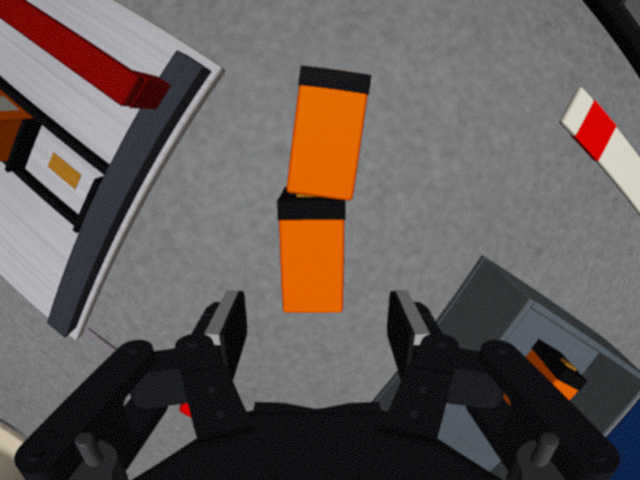

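Emit:
servo_tool:
  targets:
    - [0.01,-0.02,0.15,0,60]
    - [0.01,-0.02,0.3,0,60]
    - [0.01,-0.02,0.44,0,60]
    - [0.01,-0.02,0.445,0,60]
    - [0.01,-0.02,0.445,0,25]
    - [0.01,-0.02,0.445,0,25]
    - [0.01,-0.02,0.445,0,25]
    - [0.01,-0.02,0.445,0,25]

```text
clock: 20.4
eef_pos: [538.7, -114.1, 196.6]
tcp_rot: [0.001, 0.946, 0.325, 0.001]
wrist_force: [-2.0, 0.5, 6.5]
finger_gap: 0.384
```

Emit:
servo_tool:
  targets:
    - [0,0,0,0,25]
    - [0,0,-0.1,0,25]
    - [0,0,-0.3,0,25]
    - [0,0,-0.5,0,25]
    - [0,0,-0.7,0,25]
    - [0,0,-0.8,0,25]
    - [0,0,-0.8,0,25]

```text
clock: 21.1
eef_pos: [538.7, -114.0, 317.6]
tcp_rot: [0.002, 0.946, 0.325, 0.002]
wrist_force: [0.4, 0.1, -2.7]
finger_gap: 0.39
```

Run:
```python
from h import *
cv2.imwrite('pics/w19.png',robot.capture('wrist'))
print(robot.get_obs()['finger_gap'])
move([455.8,-340.8,310-173],jaw=-81.9)
```

```text
0.3853202577153487
row [-1.364  0.856  0.035] spin 0.166 curjaw -52.0 |dist| 242 q6 0.48 t 21.1
```

View pics/w19.png

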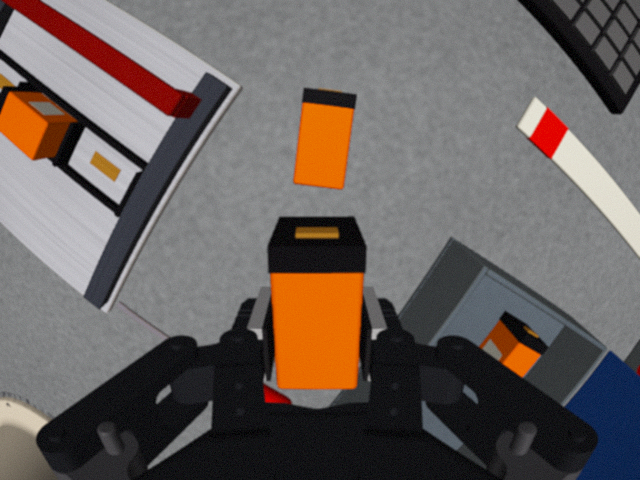

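Emit:
servo_tool:
  targets:
    - [-0.2,0.12,0,0.03,25]
    - [-0.4,0.25,0,0.07,25]
    - [-0.6,0.38,0,0.1,25]
    - [-0.8,0.5,0,0.14,25]
    - [-1,0.63,0,0.166,25]
    - [-1,0.63,0,0.166,25]

```text
clock: 21.75
eef_pos: [475.9, -283.5, 312.4]
tcp_rot: [-0.0, 0.998, 0.068, -0.001]
wrist_force: [0.2, -0.1, -1.9]
finger_gap: 0.385
```

Run:
```python
from h import *
move([455.8,-340.8,300-173],jaw=-81.9)
```

```text
row [-0.184  0.361  0.083] spin -0.0019 curjaw -82.2 |dist| 62 q6 0.68 t 21.8
```

Emit:
servo_tool:
  targets:
    - [-0.1,0.18,0,0,25]
    - [-0.185,0.36,0.05,0,25]
    - [-0.185,0.36,0.2,0,25]
    - [-0.185,0.36,0.35,0,25]
    - [-0.185,0.36,0.5,0,25]
    - [-0.185,0.36,0.62,0,25]
    - [-0.185,0.36,0.68,0,25]
    - [-0.185,0.36,0.68,0,25]

```text
clock: 22.55
eef_pos: [457.2, -336.4, 209.9]
tcp_rot: [-0.002, 0.997, 0.071, -0.002]
wrist_force: [-0.5, -0.2, -2.3]
finger_gap: 0.387
```

Run:
```python
from h import *
cv2.imwrite('pics/w20.png',robot.capture('wrist'))
move([455.8,-340.8,201-173],jaw=-81.9)
```

```text
row [-0.016  0.023  0.07 ] spin 0.0002 curjaw -81.9 |dist| 11 q6 0.58 t 22.6
```

View pics/w20.png

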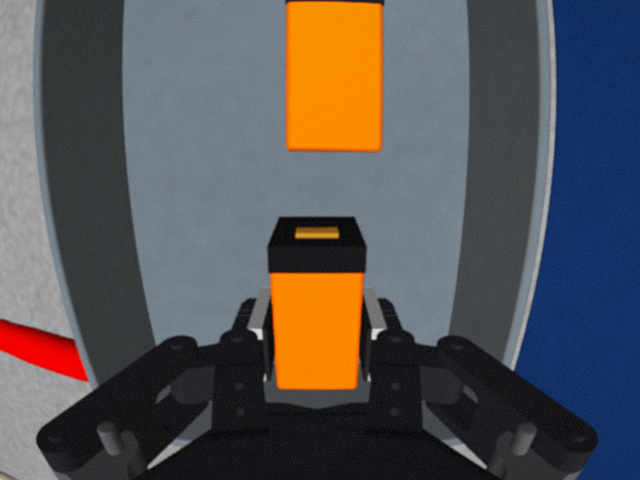

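Emit:
servo_tool:
  targets:
    - [-0.01,0.04,0.05,0,25]
    - [-0.01,0.04,0.065,0,25]
    - [-0.01,0.04,0.065,0,52]
    - [-0.01,0.04,0.065,0,52]
    - [-0.01,0.04,0.065,0,52]
    - [-0.01,0.04,-0.2,0,52]
    - [-0.01,0.04,-0.5,0,60]
    - [-0.01,0.04,-0.75,0,60]

```text
clock: 23.4
eef_pos: [457.4, -344.0, 327.8]
tcp_rot: [0.001, 0.998, 0.071, 0.001]
wrist_force: [0.8, -0.7, 1.0]
finger_gap: 0.703
```

Run:
```python
from h import *
cv2.imwrite('pics/w21.png',robot.capture('wrist'))
move([592,-80,150],jaw=-60)
```

```text
row [ 1.128 -1.628  0.071] spin -0.1216 curjaw -81.9 |dist| 297 q6 0.57 t 23.4
```

View pics/w21.png

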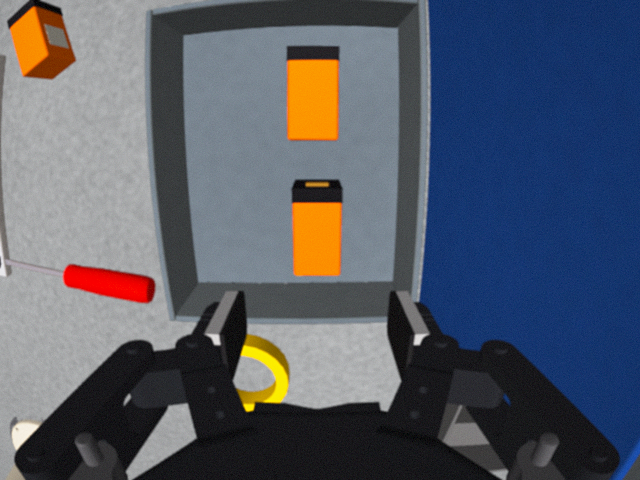

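Emit:
servo_tool:
  targets:
    - [0.15,-0.22,0,-0.03,60]
    - [0.3,-0.45,0,-0.06,60]
    - [0.45,-0.67,0,-0.09,60]
    - [0.6,-0.9,0,-0.12,60]
    - [0.67,-1,0,-0.12,60]
    - [0.67,-1,0,-0.12,60]

```text
clock: 24.05
eef_pos: [536.4, -179.0, 325.3]
tcp_rot: [0.0, 0.966, 0.258, 0.0]
wrist_force: [0.3, 0.3, -0.0]
finger_gap: 0.698
```

Run:
```python
from h import *
cv2.imwrite('pics/w22.png',robot.capture('wrist'))
move([592.4,-80.5,90],jaw=-60)
```

```text
row [ 0.658 -0.391  0.415] spin -0.001 curjaw -60.2 |dist| 131 q6 0.51 t 24.1
```

View pics/w22.png

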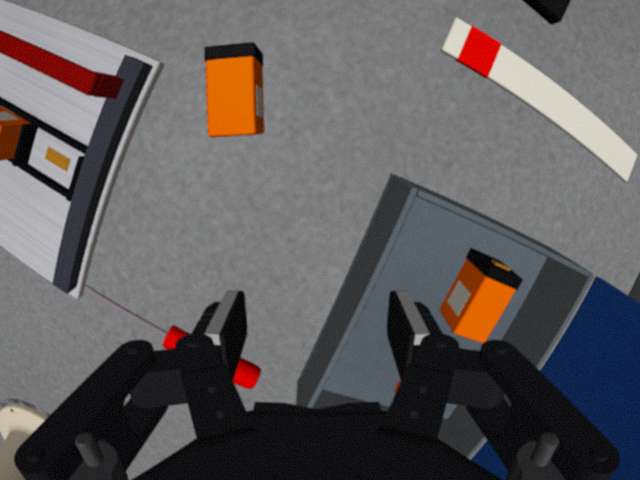

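Emit:
servo_tool:
  targets:
    - [0.25,-0.15,0.05,0,60]
    - [0.5,-0.3,0.1,0,60]
    - [0.66,-0.39,0.2,0,60]
    - [0.66,-0.39,0.35,0,60]
    - [0.66,-0.39,0.45,0,60]
    - [0.66,-0.39,0.45,0,60]

```text
clock: 24.7
eef_pos: [591.3, -82.3, 254.8]
tcp_rot: [-0.001, 0.967, 0.256, -0.002]
wrist_force: [-1.1, -0.4, -0.3]
finger_gap: 0.702
```

Run:
```python
from h import *
cv2.imwrite('pics/w23.png',robot.capture('wrist'))
move([592.4,-80.5,21],jaw=-60)
```

```text
row [ 0.01  -0.009  0.417] spin -0.0022 curjaw -60.4 |dist| 63 q6 0.71 t 24.8
```

View pics/w23.png

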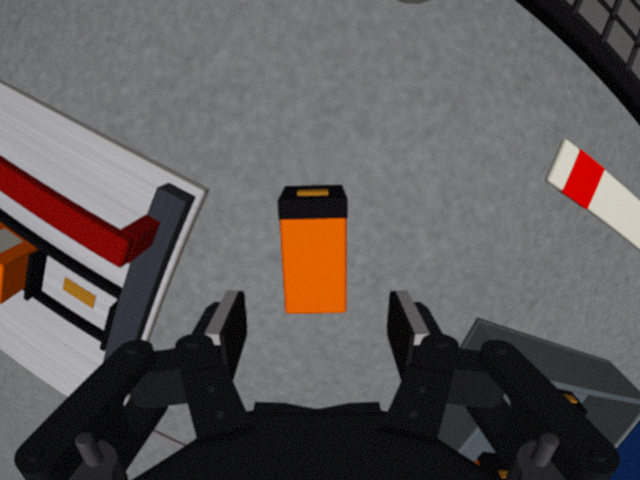

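Emit:
servo_tool:
  targets:
    - [0.01,-0.01,0.15,0,60]
    - [0.01,-0.01,0.3,0,60]
    - [0.01,-0.01,0.41,0,60]
    - [0.01,-0.01,0.415,0,60]
    - [0.01,-0.01,0.415,0,25]
    - [0.01,-0.01,0.415,0,25]
    - [0.01,-0.01,0.415,0,25]
    - [0.01,-0.01,0.415,0,25]

```text
clock: 25.55
eef_pos: [594.0, -79.7, 197.1]
tcp_rot: [0.001, 0.967, 0.256, 0.001]
wrist_force: [-1.3, -0.5, 6.0]
finger_gap: 0.384
```

Emit:
servo_tool:
  targets:
    - [0,0,0,0,25]
    - [0,0,-0.1,0,25]
    - [0,0,-0.3,0,25]
    - [0,0,-0.5,0,25]
    - [0,0,-0.7,0,25]
    - [0,0,-0.8,0,25]
    - [0,0,-0.8,0,25]

```text
clock: 26.25
eef_pos: [593.9, -79.6, 318.2]
tcp_rot: [0.001, 0.967, 0.256, 0.002]
wrist_force: [1.1, -0.1, -3.0]
finger_gap: 0.385
```

Run:
```python
from h import *
cv2.imwrite('pics/w24.png',robot.capture('wrist'))
print(robot.get_obs()['finger_gap'])
move([546.8,-270.3,310-173],jaw=-81.9)
```

```text
0.38615197954849373
row [-0.899  0.952  0.039] spin 0.12 curjaw -60.3 |dist| 197 q6 0.72 t 26.3
```

View pics/w24.png

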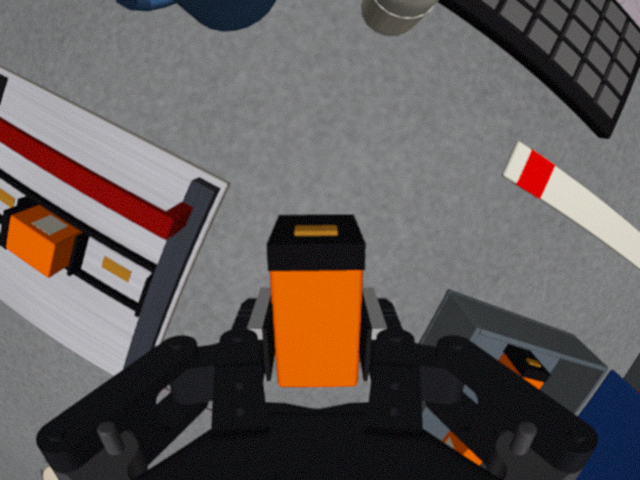

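Emit:
servo_tool:
  targets:
    - [-0.18,0.19,0,0.03,25]
    - [-0.36,0.38,0,0.06,25]
    - [-0.54,0.57,0,0.09,25]
    - [-0.72,0.76,0,0.12,25]
    - [-0.9,0.95,0,0.12,25]
    - [-0.9,0.95,0.04,0.12,25]
    - [-0.9,0.95,0.04,0.12,25]

```text
clock: 27.0
eef_pos: [545.3, -270.2, 305.9]
tcp_rot: [-0.002, 0.998, 0.07, -0.002]
wrist_force: [-0.5, 1.2, -3.4]
finger_gap: 0.387
```

Run:
```python
from h import *
cv2.imwrite('pics/w25.png',robot.capture('wrist'))
c=cal('wrist');b=[503.2,-318.9,-1.4297]
print(proj(c,fr(b,[[-90,110,70],[90,110,70],[-90,-110,70]]),True))
move([546.8,-270.3,202-173],jaw=-81.9)
```

```text
[[234.1398622  149.4815118 ]
 [533.27403965 157.85372633]
 [259.38984938 439.10755499]]
row [0.008 0.01  0.697] spin -0.0001 curjaw -81.9 |dist| 105 q6 0.77 t 27.1
```

View pics/w25.png

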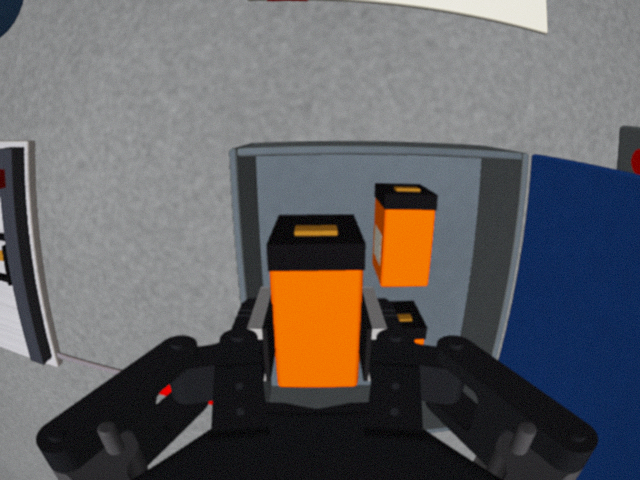

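Emit:
servo_tool:
  targets:
    - [0.008,0.015,0.12,0,25]
    - [0.008,0.015,0.24,0,25]
    - [0.008,0.015,0.36,0,25]
    - [0.008,0.015,0.42,0,25]
    - [0.008,0.015,0.48,0,25]
    - [0.008,0.015,0.48,0,25]

```text
clock: 27.65
eef_pos: [547.8, -271.2, 236.0]
tcp_rot: [-0.001, 0.997, 0.071, -0.001]
wrist_force: [-0.7, 0.5, -2.9]
finger_gap: 0.389
```

Run:
```python
from h import *
cv2.imwrite('pics/w26.png',robot.capture('wrist'))
move([546.8,-270.3,202-173],jaw=-81.9)
print(robot.get_obs()['wrist_force'])
```

```text
row [-0.007 -0.01   0.233] spin 0.0002 curjaw -81.9 |dist| 35 q6 0.77 t 27.7
[-0.82149606  0.31064581 -1.80673423]
```

View pics/w26.png

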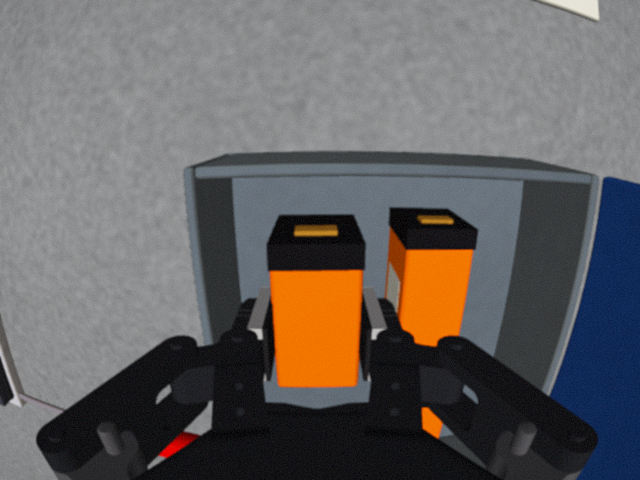

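Emit:
servo_tool:
  targets:
    - [-0.007,0,0.04,0,25]
    - [-0.007,0,0.08,0,25]
    - [-0.007,0,0.12,0,25]
    - [-0.007,0,0.12,0,25]

```text
clock: 28.1
eef_pos: [546.5, -272.0, 218.1]
tcp_rot: [-0.001, 0.998, 0.071, -0.001]
wrist_force: [-0.1, 1.0, -2.5]
finger_gap: 0.386
```

Emit:
servo_tool:
  targets:
    - [0,0,0.04,0,25]
    - [0,0,0.08,0,25]
    - [0,0,0.11,0,25]
    - [0,0,0.11,0,25]

```text
clock: 28.5
eef_pos: [547.0, -272.3, 202.5]
tcp_rot: [-0.0, 0.998, 0.071, -0.0]
wrist_force: [0.2, -0.6, -2.8]
finger_gap: 0.386
```

Run:
```python
from h import *
cv2.imwrite('pics/w27.png',robot.capture('wrist'))
move([546.8,-270.3,202-173],jaw=-81.9)
```

```text
row [ 0.001 -0.013  0.004] spin -0.0 curjaw -81.9 |dist| 2 q6 0.77 t 28.6
```

View pics/w27.png

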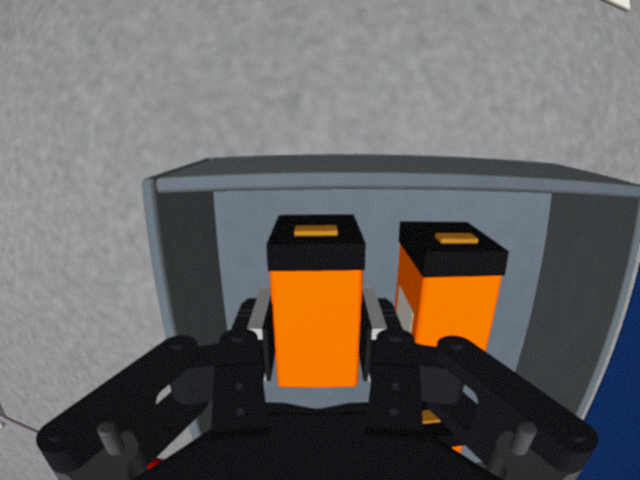

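Emit:
servo_tool:
  targets:
    - [0,0,0.01,0,25]
    - [0,0,0.01,0,40]
    - [0,0,0.01,0,40]
    - [0,0,0,0,41]
    - [0,0,-0.1,0,41]
    - [0,0,-0.3,0,41]
    - [0,0,-0.6,0,41]
    - [0,0,-0.9,0,60]

```text
clock: 29.35
eef_pos: [546.7, -272.0, 340.1]
tcp_rot: [-0.0, 0.998, 0.071, -0.0]
wrist_force: [0.2, -1.1, 0.2]
finger_gap: 0.638
```

Run:
```python
from h import *
cv2.imwrite('pics/w28.png',robot.capture('wrist'))
move([472.5,129,150],jaw=1)
```

```text
row [-0.127 -2.73   0.15 ] spin -0.4605 curjaw -81.9 |dist| 411 q6 0.77 t 29.4
```

View pics/w28.png

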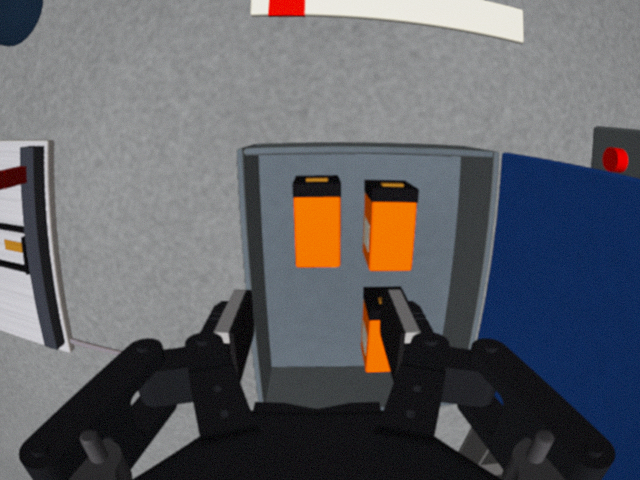

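Emit:
servo_tool:
  targets:
    - [-0.02,-0.25,0,-0.04,60]
    - [-0.03,-0.5,0,-0.09,60]
    - [-0.04,-0.75,0,-0.13,60]
    - [-0.05,-1,0,-0.18,60]
    - [-0.05,-1,0,-0.22,60]

```text
clock: 29.9
eef_pos: [517.7, -121.1, 338.6]
tcp_rot: [-0.001, 0.913, 0.409, 0.0]
wrist_force: [1.2, -0.7, 0.4]
finger_gap: 0.703
```

Run:
```python
from h import *
move([472.5,129,150],jaw=1)
```

```text
row [ 1.043 -1.335  0.106] spin -0.2375 curjaw -41.7 |dist| 255 q6 0.27 t 29.9
```

Emit:
servo_tool:
  targets:
    - [0.18,-0.23,0,-0.04,60]
    - [0.36,-0.46,0,-0.09,60]
    - [0.54,-0.69,0,-0.13,60]
    - [0.7,-0.9,0,-0.18,60]
    - [0.78,-1,0,-0.22,60]
    - [0.78,-1,0,-0.237,60]

```text
clock: 30.5
eef_pos: [485.6, 65.1, 338.8]
tcp_rot: [0.0, 0.702, 0.712, 0.001]
wrist_force: [0.4, 0.2, 0.1]
finger_gap: 0.704
```

Run:
```python
from h import *
move([472.5,129,90],jaw=1)
```

```text
row [ 0.427 -0.082  0.506] spin -0.0011 curjaw 0.8 |dist| 100 q6 -0.13 t 30.5
```

Emit:
servo_tool:
  targets:
    - [0.25,-0.05,0.05,0,60]
    - [0.42,-0.08,0.1,0,60]
    - [0.425,-0.08,0.3,0,60]
    - [0.425,-0.08,0.5,0,60]
    - [0.425,-0.08,0.6,0,60]
    - [0.425,-0.08,0.6,0,60]

```text
clock: 31.1
eef_pos: [472.8, 126.4, 246.3]
tcp_rot: [-0.001, 0.705, 0.709, -0.001]
wrist_force: [-1.0, -0.0, -0.4]
finger_gap: 0.702
```

Run:
```python
from h import *
cv2.imwrite('pics/w30.png',robot.capture('wrist'))
move([472.5,129,208-173],jaw=1)
```

```text
row [ 0.017 -0.007  0.266] spin -0.0035 curjaw 0.4 |dist| 40 q6 0.01 t 31.1
```

View pics/w30.png

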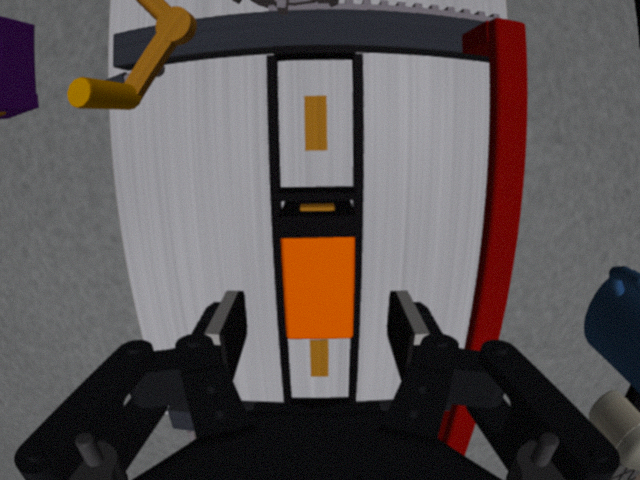

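Emit:
servo_tool:
  targets:
    - [0.015,-0.005,0.12,0,60]
    - [0.015,-0.005,0.24,0,60]
    - [0.015,-0.005,0.27,0,60]
    - [0.015,-0.005,0.27,0,25]
    - [0.015,-0.005,0.27,0,25]
    - [0.015,-0.005,0.27,0,25]
    - [0.015,-0.005,0.27,0,25]
    - [0.015,-0.005,0.27,0,25]

```text
clock: 31.95
eef_pos: [474.1, 128.6, 209.0]
tcp_rot: [0.001, 0.705, 0.709, 0.001]
wrist_force: [0.3, 0.2, 5.6]
finger_gap: 0.383
```

Emit:
servo_tool:
  targets:
    - [0,0,-0.1,0,25]
    - [0,0,-0.3,0,25]
    - [0,0,-0.5,0,25]
    - [0,0,-0.7,0,25]
    - [0,0,-0.85,0,25]
    - [0,0,-0.9,0,25]

```text
clock: 32.55
eef_pos: [473.7, 128.6, 345.1]
tcp_rot: [0.002, 0.705, 0.709, 0.002]
wrist_force: [-0.9, 0.3, -2.7]
finger_gap: 0.383
```

Run:
```python
from h import *
cv2.imwrite('pics/w31.png',robot.capture('wrist'))
print(robot.get_obs()['finger_gap'])
move([447.8,-284.3,340-173],jaw=-81.9)
```

```text
0.38264465011584436
row [-2.752 -0.19   0.031] spin 0.457 curjaw 0.4 |dist| 414 q6 0.01 t 32.6
```

View pics/w31.png

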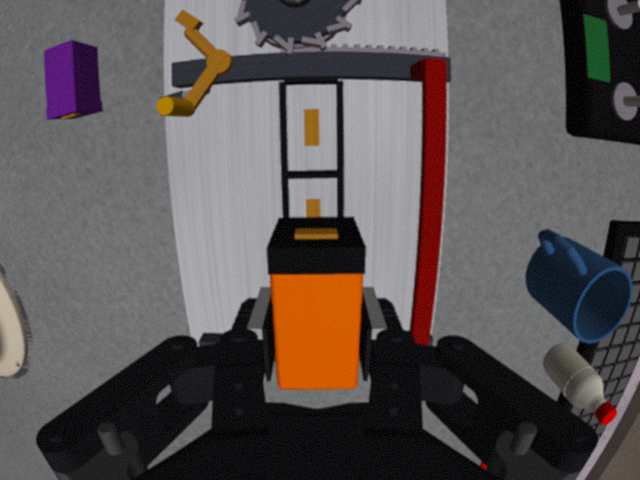

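Emit:
servo_tool:
  targets:
    - [-0.25,-0.01,0,0.04,25]
    - [-0.5,-0.03,0,0.09,25]
    - [-0.75,-0.05,0,0.13,25]
    - [-1,-0.07,0,0.18,25]
    - [-1,-0.07,0,0.22,25]

```text
clock: 33.1
eef_pos: [462.8, -24.8, 340.7]
tcp_rot: [-0.0, 0.906, 0.424, -0.001]
wrist_force: [-0.8, 0.7, -3.6]
finger_gap: 0.385
```

Run:
```python
from h import *
move([447.8,-284.3,330-173],jaw=-81.9)
```

```text
row [-1.392  1.032  0.073] spin 0.2336 curjaw -39.8 |dist| 260 q6 0.38 t 33.1
```

Emit:
servo_tool:
  targets:
    - [-0.25,0.18,0,0.04,25]
    - [-0.5,0.36,0,0.09,25]
    - [-0.75,0.54,0,0.13,25]
    - [-1,0.72,0,0.18,25]
    - [-1,0.74,0,0.22,25]
    - [-1,0.74,0,0.234,25]

```text
clock: 33.7
eef_pos: [453.9, -209.3, 340.3]
tcp_rot: [-0.001, 0.997, 0.072, -0.001]
wrist_force: [-0.2, 0.6, -2.2]
finger_gap: 0.389
```

Run:
```python
from h import *
print(robot.get_obs()['finger_gap'])
move([447.8,-284.8,240-173],jaw=-81.9)
```

```text
0.3890899034341238
row [-0.111  0.494  0.668] spin 0.0008 curjaw -81.8 |dist| 126 q6 0.75 t 33.7
```

Emit:
servo_tool:
  targets:
    - [-0.06,0.25,0,0,25]
    - [-0.11,0.48,0,0,25]
    - [-0.11,0.495,0.15,0,25]
    - [-0.11,0.495,0.35,0,25]
    - [-0.11,0.495,0.55,0,25]
    - [-0.11,0.495,0.67,0,25]
    - [-0.11,0.495,0.67,0,25]

```text
clock: 34.4
eef_pos: [447.6, -282.0, 236.9]
tcp_rot: [-0.004, 0.997, 0.075, -0.003]
wrist_force: [-1.2, 1.0, -2.7]
finger_gap: 0.387
```

Run:
```python
from h import *
cv2.imwrite('pics/w34.png',robot.capture('wrist'))
move([447.8,-284.8,202-173],jaw=-81.9)
```

```text
row [-0.005  0.014  0.248] spin 0.003 curjaw -81.4 |dist| 37 q6 0.63 t 34.5
```

View pics/w34.png

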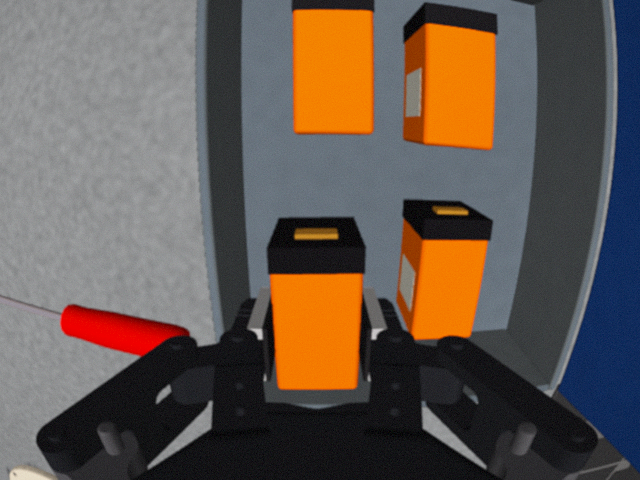

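Emit:
servo_tool:
  targets:
    - [0,0.005,0.05,0.002,25]
    - [0,0.005,0.1,0.002,25]
    - [0,0.005,0.15,0.002,25]
    - [0,0.005,0.19,0.002,25]
    - [0,0.005,0.22,0.002,25]
    - [0,0.005,0.24,0.002,25]
    - [0,0.005,0.24,0.002,25]

```text
clock: 35.15
eef_pos: [449.5, -284.3, 205.4]
tcp_rot: [-0.0, 0.997, 0.072, -0.0]
wrist_force: [-0.4, -0.6, -2.9]
finger_gap: 0.384
```

Run:
```python
from h import *
cv2.imwrite('pics/w35.png',robot.capture('wrist'))
move([447.8,-284.8,202-173],jaw=-81.9)
```

```text
row [-0.012  0.001  0.025] spin 0.001 curjaw -81.7 |dist| 4 q6 0.63 t 35.2
```

View pics/w35.png

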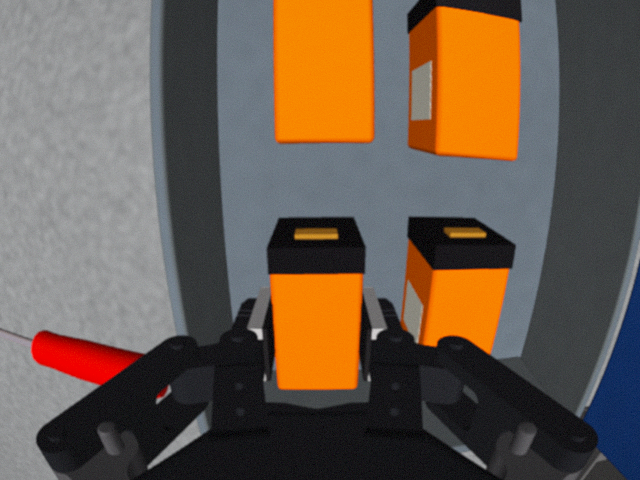

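Emit:
servo_tool:
  targets:
    - [0,0,0.025,0,25]
    - [0,0,0.025,0,40]
    - [0,0,0.025,0,41]
    - [0,0,0.02,0,41]
    - [0,0,-0.1,0,41]
    - [0,0,-0.3,0,41]
    - [0,0,-0.6,0,41]
    - [0,0,-0.95,0,41]

```text
clock: 36.0
eef_pos: [449.1, -284.0, 346.5]
tcp_rot: [-0.001, 0.997, 0.072, -0.001]
wrist_force: [1.2, -0.9, 0.6]
finger_gap: 0.478
```

Emit:
servo_tool:
  targets:
    - [0.1,-0.3,-0.3,0,20]
    - [0.1,-0.3,-0.6,0,0]
    - [0.1,-0.3,-0.8,0,0]
    - [0.1,-0.3,-0.8,0,0]

```text
clock: 36.4
eef_pos: [458.7, -237.8, 473.2]
tcp_rot: [0.005, 0.997, 0.073, 0.005]
wrist_force: [0.4, -0.7, -0.5]
finger_gap: 0.001
```

Run:
```python
from h import *
cv2.imwrite('pics/w36.png',robot.capture('wrist'))
cv2.imwrite('pics/t36.png',robot.capture('top'))
cv2.imwrite('pics/s36.png',robot.capture('side'))
move([447.8,-284.8,202-173],jaw=-81.9)
```

```text
row [-0.11   0.302  1.754] spin 0.001 curjaw -81.7 |dist| 267 q6 0.71 t 36.5
```

View pics/w36.png

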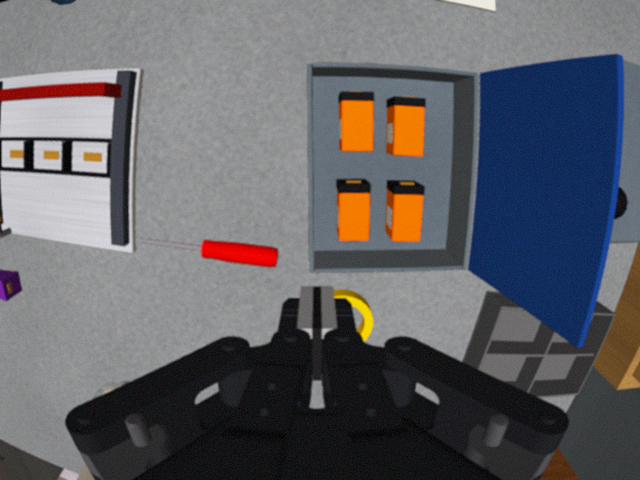

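View pics/s36.png

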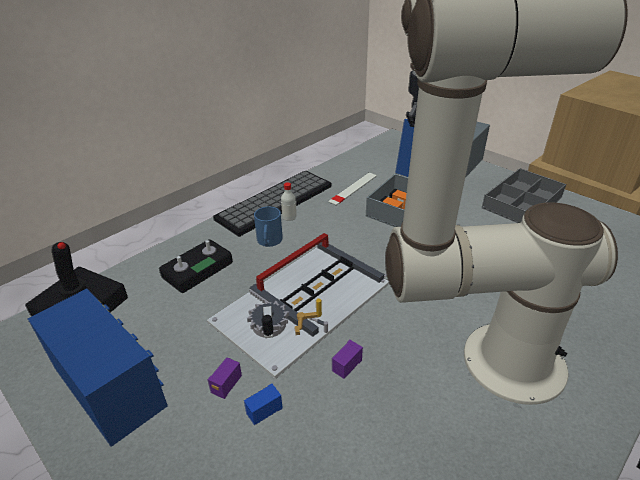

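View pics/t36.png

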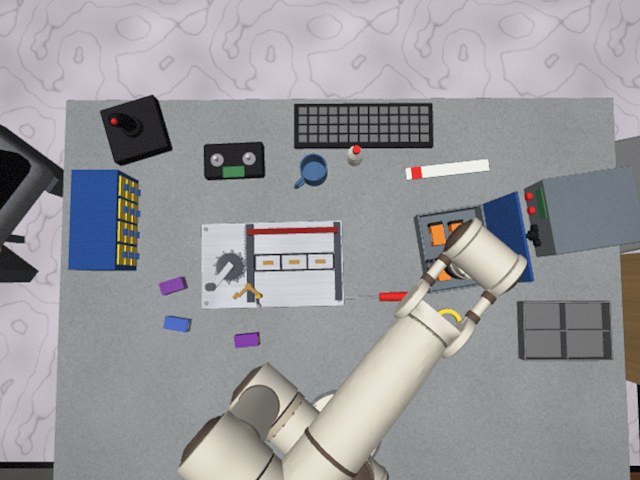

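Run:
```python
from h import *
b=[503.2,-318.9,-1.4297]
print(fr(b,[[165,-45,0]]))
move([*fr(b,[[30,-45,0]])[0][:2],300],jaw=8.1)
t=cal('top')
print('machine edge',unproj(t,[[525,195],[540,255]],100).round(), unproj(t,[[525,195],[540,255]],0).round())
```

```text
[[ 481.85091536 -488.58858708    0.        ]]
row [-0.079  0.778 -0.053] spin -0.499 curjaw -81.7 |dist| 118 q6 0.71 t 36.5
machine edge [[ 644. -500.  100.]
 [ 482. -534.  100.]] [[ 660. -537.    0.]
 [ 487. -574.    0.]]
```

Emit:
servo_tool:
  targets:
    - [-0.02,0.15,0,-0.04,0]
    - [-0.04,0.3,-0.05,-0.09,0]
    - [-0.06,0.45,-0.05,-0.13,0]
    - [-0.08,0.6,-0.05,-0.18,0]
    - [-0.08,0.75,-0.05,-0.22,0]
    - [-0.08,0.78,-0.05,-0.27,0]
    - [-0.08,0.78,-0.05,-0.32,0]
    - [-0.08,0.78,-0.05,-0.36,0]

```text
clock: 37.35
eef_pos: [462.5, -355.7, 470.4]
tcp_rot: [-0.002, 0.802, 0.597, -0.0]
wrist_force: [0.9, 0.5, 0.6]
finger_gap: -0.0
```

Emit:
servo_tool:
  targets:
    - [0,0,0,-0.04,0]
    - [0,0,0,-0.09,0]
    - [0,0,0,-0.139,0]
    - [0,0,0,-0.139,0]

```text
clock: 37.75
eef_pos: [462.6, -355.4, 470.8]
tcp_rot: [-0.002, 0.655, 0.755, 0.0]
wrist_force: [-0.2, 0.3, 0.0]
finger_gap: 0.002
```

Run:
```python
from h import *
b=[503.2,-318.9,-1.4297]
move([*fr(b,[[165,-45,0]])[0][:2],300],jaw=8.1)
```

```text
row [-0.897  0.001 -0.018] spin 0.0001 curjaw 8.1 |dist| 135 q6 -1.0 t 37.8
```

Emit:
servo_tool:
  targets:
    - [-0.2,0,-0.03,0,0]
    - [-0.4,0,-0.03,0,0]
    - [-0.6,0,-0.03,0,0]
    - [-0.8,0,-0.03,0,0]
    - [-0.9,0,-0.03,0,0]
    - [-0.9,0,-0.03,0,0]
    - [-0.9,0,-0.03,0,0]

```text
clock: 38.45
eef_pos: [481.8, -488.7, 476.4]
tcp_rot: [-0.001, 0.656, 0.755, 0.0]
wrist_force: [-0.4, -0.4, -0.3]
finger_gap: -0.003
```

Run:
```python
from h import *
b=[503.2,-318.9,-1.4297]
c=cal('wrist')
im=robot.capture('wrist')
for th in (1.7,1.75,1.8,1.85):
  print(th,proj(c,fr(b,[[90-180*np.cos(th),y,70+180*np.sin(th)] for y in(110,-110)]),True).round())
print(proj(c,fr(b,[[165,0,217]]),True))
cv2.imwrite('pics/w38.png',im)
cv2.imwrite('pics/t38.png',cv2.resize(robot.capture('top')[160:310,390:590],None,fx=4,fy=4,interpolation=cv2.INTER_CUBIC))
move([*fr(b,[[165,-45,0]])[0][:2],200],jaw=8.1)
```

```text
1.7 [[566. 179.]
 [200. 172.]]
1.75 [[563. 193.]
 [202. 188.]]
1.8 [[560. 206.]
 [204. 203.]]
1.85 [[556. 218.]
 [206. 216.]]
[[387.38650058 244.05358463]]
row [-0.004 -0.002  0.696] spin -0.0001 curjaw 8.1 |dist| 104 q6 -1.11 t 38.5
```

View pics/w38.png

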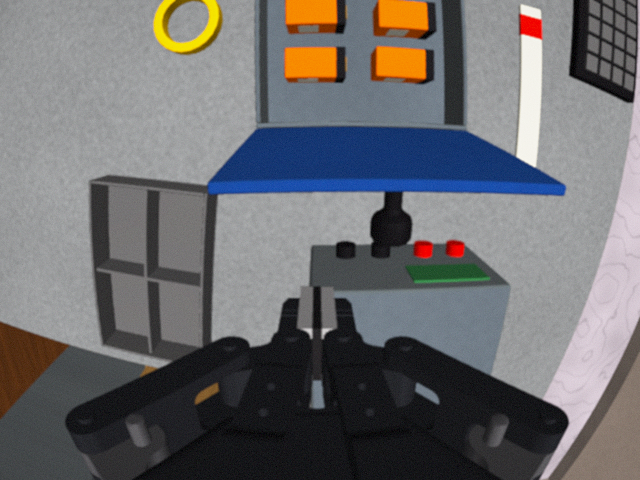

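View pics/t38.png

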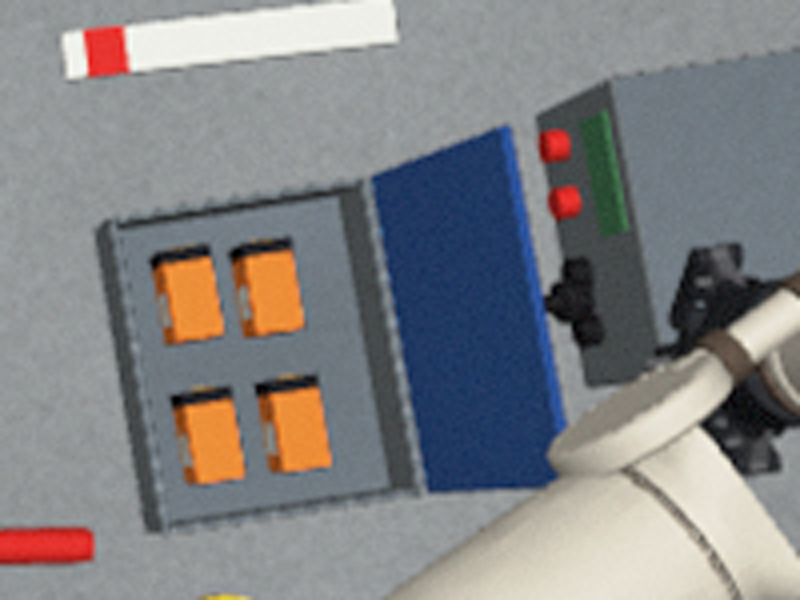

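Run:
```python
from h import *
c=cal('wrist');t=cal('top')
for w,tp in [((312,247),(537.5,256.3)),((310,288),(556,253.9)),((508,287),(542.5,180))]:
    f=lambda X:np.r_[(proj(c,X,True)-w).ravel(),(proj(t,X)-tp).ravel()]
    r=least_squares(f,[500,-500,100]);print(r.x.round(),r.fun.round(1))
```

```text
[ 483. -545.   54.] [-0.4  0.  -0.2 -0.9]
[ 490. -618.    4.] [-0.1 -0.   0.  -0.3]
[ 676. -529.  147.] [ 0.  -0.   0.1 -0. ]
```

Emit:
servo_tool:
  targets:
    - [0,0,0.15,0,0]
    - [0,0,0.3,0,0]
    - [0,0,0.45,0,0]
    - [0,0,0.58,0,0]
    - [0,0,0.67,0,0]
    - [0,0,0.67,0,0]

```text
clock: 39.15
eef_pos: [481.7, -487.8, 374.9]
tcp_rot: [-0.002, 0.655, 0.755, 0.001]
wrist_force: [-0.1, -0.7, -1.6]
finger_gap: -0.002
```

```bash
cat >> h.py <<'E'
BOX=[503.2,-318.9,-1.4297]
def loc():
    o,p,_=state(); c,s=np.cos(BOX[2]),np.sin(BOX[2]); d=p[:2]-BOX[:2]
    return np.array([c*d[0]+s*d[1],-s*d[0]+c*d[1],p[2]-173]),o
def arc(th0,th1,n,rho=130):
    """rows in tool frame (tool x=-local x) for tip corner following lid outer face"""
    l,o=loc(); print('loc',l.round(1),'F',np.round(o['wrist_force'],1),'t',round(o['clock'],1))
    for th in np.linspace(th0,th1,n):
        x=90-rho*np.cos(th)+8*np.sin(th)+11; z=70.5+rho*np.sin(th)+8*np.cos(th)
        print(round(th,3),np.round([-(x-l[0])/150,0,-(z-l[2])/150],3))
E
python3 - <<'E'
from h import *
cv2.imwrite('pics/w39.png',robot.capture('wrist'))
arc(1.6,1.2,8)
E
```

```text
loc [164.7 -44.9 203.8] F [-0.5 -0.3 -0.1] t 39.2
1.6 [0.346 0.    0.024]
1.543 [0.396 0.    0.021]
1.486 [0.445 0.    0.021]
1.429 [0.495 0.    0.023]
1.371 [0.544 0.    0.029]
1.314 [0.593 0.    0.037]
1.257 [0.641 0.    0.048]
1.2 [0.689 0.    0.062]
```

View pics/w39.png

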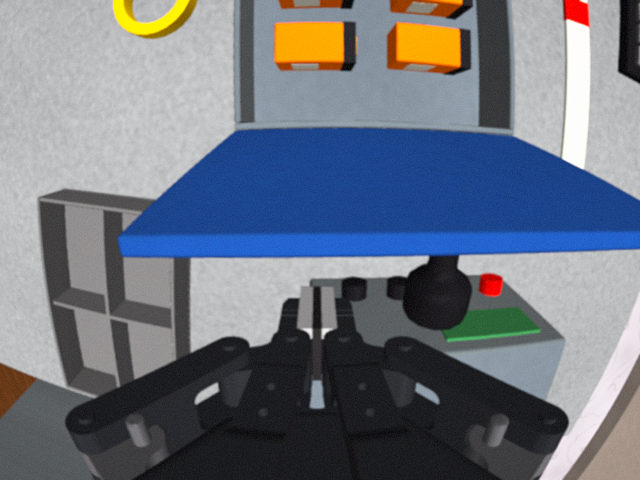

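Emit:
servo_tool:
  targets:
    - [0.07,0,0,0,0]
    - [0.14,0,0,0,0]
    - [0.19,0,0,0,0]
    - [0.24,0,0,0,0]
    - [0.29,0,0.01,0,0]
    - [0.34,0,0.02,0,0]
    - [0.39,0,0.02,0,0]
    - [0.44,0,0.02,0,0]

```text
clock: 40.0
eef_pos: [472.9, -424.7, 380.7]
tcp_rot: [0.006, 0.656, 0.755, -0.002]
wrist_force: [0.6, -2.7, 1.3]
finger_gap: 0.0
```

Run:
```python
from h import *
cv2.imwrite('pics/w40.png',robot.capture('wrist'))
arc(1.45,1.1,8)
```

```text
loc [ 99.  -44.6 205.7] F [ 1.3 -2.3  1.7] t 40.0
1.45 [0.038 0.    0.035]
1.4 [0.082 0.    0.038]
1.35 [0.125 0.    0.044]
1.3 [0.167 0.    0.052]
1.25 [0.21  0.    0.062]
1.2 [0.251 0.    0.074]
1.15 [0.292 0.    0.089]
1.1 [0.332 0.    0.105]
```

View pics/w40.png

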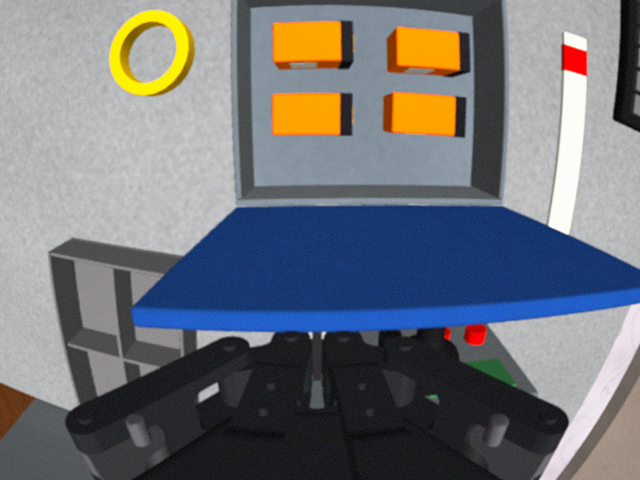

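Emit:
servo_tool:
  targets:
    - [0.038,0,0.015,0,0]
    - [0.082,0,0.025,0,0]
    - [0.125,0,0.035,0,0]
    - [0.167,0,0.047,0,0]
    - [0.21,0,0.06,0,0]
    - [0.251,0,0.074,0,0]
    - [0.292,0,0.089,0,0]
    - [0.332,0,0.105,0,0]

```text
clock: 40.85
eef_pos: [465.5, -373.7, 358.2]
tcp_rot: [-0.0, 0.655, 0.755, -0.0]
wrist_force: [-1.4, -2.2, 1.8]
finger_gap: 0.001
```

Run:
```python
from h import *
cv2.imwrite('pics/w41.png',robot.capture('wrist'))
arc(1.05,.7,8)
```

```text
loc [ 48.1 -45.  184.5] F [ 0.3 -0.1  0.9] t 40.9
1.05 [ 0.032  0.    -0.018]
1.0 [0.071 0.    0.002]
0.95 [0.108 0.    0.024]
0.9 [0.144 0.    0.048]
0.85 [0.179 0.    0.074]
0.8 [0.213 0.    0.101]
0.75 [0.245 0.    0.13 ]
0.7 [0.276 0.    0.161]
```

View pics/w41.png

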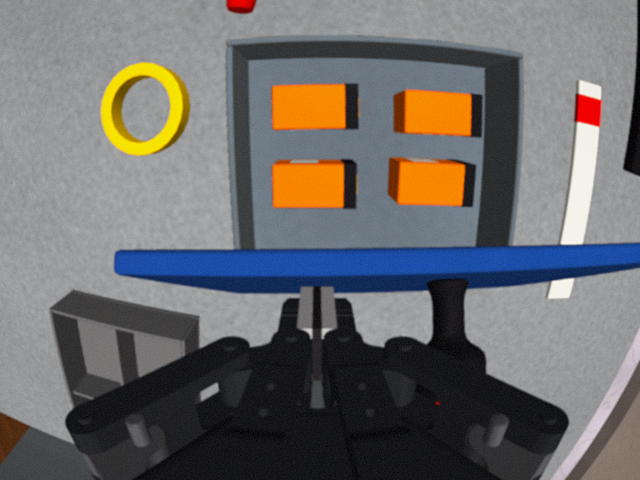

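Emit:
servo_tool:
  targets:
    - [0,-0.1,-0.02,0,0]
    - [0.032,-0.1,-0.018,0,0]
    - [0.071,-0.1,0.002,0,0]
    - [0.108,-0.1,0.024,0,0]
    - [0.144,-0.1,0.048,0,0]
    - [0.179,-0.1,0.074,0,0]
    - [0.213,-0.1,0.101,0,0]
    - [0.245,-0.1,0.13,0,0]

```text
clock: 41.7
eef_pos: [445.7, -339.4, 338.6]
tcp_rot: [-0.0, 0.655, 0.755, 0.0]
wrist_force: [-0.6, -0.9, 2.4]
finger_gap: -0.001
```

Run:
```python
from h import *
cv2.imwrite('pics/w42.png',robot.capture('wrist'))
arc(.7,.35,8)
```

```text
loc [ 11.5 -59.9 164.7] F [ 0.9 -0.2  0.1] t 41.8
0.7 [0.032 0.    0.029]
0.65 [0.061 0.    0.061]
0.6 [0.088 0.    0.095]
0.55 [0.114 0.    0.13 ]
0.5 [0.138 0.    0.166]
0.45 [0.16  0.    0.203]
0.4 [0.181 0.    0.241]
0.35 [0.199 0.    0.281]
```

View pics/w42.png

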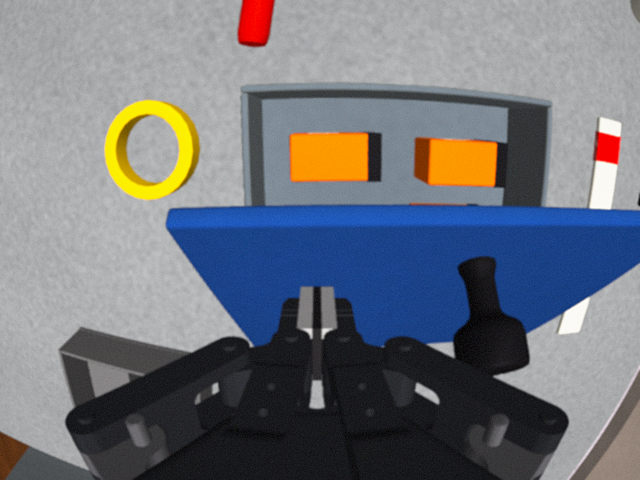

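Emit:
servo_tool:
  targets:
    - [0.03,0,0.029,0,0]
    - [0.061,0,0.061,0,0]
    - [0.088,0,0.095,0,0]
    - [0.114,0,0.13,0,0]
    - [0.138,0,0.166,0,0]
    - [0.16,0,0.203,0,0]
    - [0.181,0,0.241,0,0]
    - [0.199,0,0.281,0,0]

```text
clock: 42.55
eef_pos: [441.3, -310.2, 296.3]
tcp_rot: [-0.0, 0.655, 0.755, 0.0]
wrist_force: [-0.7, 0.6, 1.6]
finger_gap: 0.001
```

Run:
```python
from h import *
cv2.imwrite('pics/w43.png',robot.capture('wrist'))
arc(.32,-.02,8)
```

```text
loc [-17.9 -60.3 122.1] F [ 0.4  0.7 -1.1] t 42.6
0.32 [0.013 0.    0.021]
0.271 [0.028 0.    0.06 ]
0.223 [0.041 0.    0.101]
0.174 [0.051 0.    0.141]
0.126 [0.06  0.    0.183]
0.077 [0.067 0.    0.224]
0.029 [0.072 0.    0.266]
-0.02 [0.075 0.    0.308]
```

View pics/w43.png

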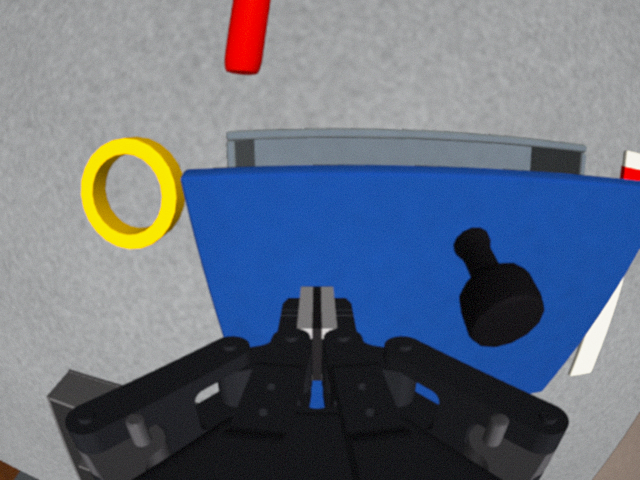

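Emit:
servo_tool:
  targets:
    - [0.01,0,0.025,0,0]
    - [0.02,0,0.05,0,0]
    - [0.03,0,0.075,0,0]
    - [0.04,0,0.1,0,0]
    - [0.047,0,0.125,0,0]
    - [0.053,0,0.15,0,0]
    - [0.058,0,0.175,0,0]
    - [0.063,0,0.2,0,0]

```text
clock: 43.4
eef_pos: [440.0, -301.0, 266.5]
tcp_rot: [-0.0, 0.655, 0.755, 0.0]
wrist_force: [-0.5, -0.1, 1.3]
finger_gap: 0.0
```

Emit:
servo_tool:
  targets:
    - [0.003,0,0.018,0,0]
    - [0.006,0,0.036,0,0]
    - [0.008,0,0.052,0,0]
    - [0.01,0,0.068,0,0]
    - [0.01,0,0.082,0,0]
    - [0.01,0,0.092,0,0]
    - [0.01,0,0.1,0,0]
    - [0.01,0,0.1,0,0]

```text
clock: 44.2
eef_pos: [439.9, -299.6, 251.9]
tcp_rot: [0.0, 0.655, 0.755, 0.0]
wrist_force: [-0.4, 0.5, 1.8]
finger_gap: -0.005
```

Run:
```python
from h import *
cv2.imwrite('pics/w44.png',robot.capture('wrist'))
print(loc()[0],robot.get_obs()['wrist_force'])
```

```text
[-27.99010558 -59.93828911  78.97848814] [-0.42464701  0.95076235  1.57999269]
```

View pics/w44.png

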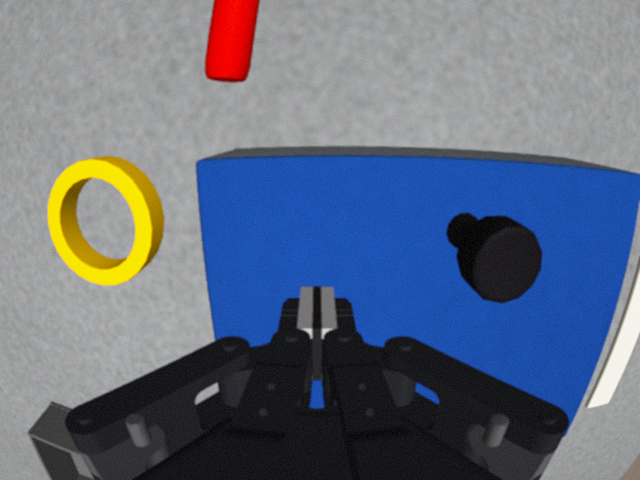

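Near shut; press gently until the force rises.

Emit:
servo_tool:
  targets:
    - [0,0,0.008,0,0]
    - [0,0,0.016,0,0]
    - [0,0,0.022,0,0]
    - [0,0,0.022,0,0]

```text
clock: 44.65
eef_pos: [440.2, -299.8, 251.7]
tcp_rot: [-0.0, 0.655, 0.755, -0.0]
wrist_force: [-8.6, 8.3, 24.7]
finger_gap: -0.001
```

Emit:
servo_tool:
  targets:
    - [0,0,-0.05,0,0]
    - [0,0,-0.3,0,0]
    - [0,0,-0.6,0,0]
    - [0,0,-0.9,0,0]
    - [0,0,-1,0,0]
    - [0,0,-1,0,0]

```text
clock: 45.25
eef_pos: [440.4, -300.2, 401.5]
tcp_rot: [0.003, 0.655, 0.755, -0.0]
wrist_force: [0.0, 0.4, -0.7]
finger_gap: -0.001
```

Emit:
servo_tool:
  targets:
    - [0.3,-0.2,-0.3,0,0]
    - [0.6,-0.4,-0.3,0,0]
    - [0.8,-0.5,-0.3,0,0]
    - [0.8,-0.5,-0.3,0,0]
    - [0.8,-0.5,-0.3,0,0]

```text
clock: 45.75
eef_pos: [348.1, -190.6, 441.7]
tcp_rot: [-0.001, 0.655, 0.755, 0.0]
wrist_force: [0.4, -0.2, 1.1]
finger_gap: -0.003
```

Run:
```python
from h import *
t=robot.capture('top');s=robot.capture('side')
cv2.imwrite('pics/t45.png',t)
cv2.imwrite('pics/s45.png',s)
print(robot.get_obs()['clock'],robot.get_obs()['eef_pos'])
c=cal('side'); ct=cal('top')
# lid free edge predicted top face for angles
for th in (0,.05,.1):
  P=[[90-180*np.cos(th)+8*np.sin(th),y,70.5+180*np.sin(th)+8*np.cos(th)] for y in (110,-110)]+[[90-150*np.cos(th)+43*np.sin(th),0,70.5+150*np.sin(th)+43*np.cos(th)]]
  print(th,proj(c,fr(BOX,P)).round(1).tolist(),proj(ct,fr(BOX,P)).round(1).tolist())
cv2.imwrite('pics/s45c.png',cv2.resize(s[150:250,340:480],None,fx=5,fy=5,interpolation=cv2.INTER_CUBIC))
```

```text
45.85 [ 348.97430471 -191.90783371  442.3360969 ]
0 [[367.2, 193.8], [433.7, 217.2], [405.2, 190.4]] [[417.8, 213.1], [430.7, 293.3], [437.8, 250.6]]
0.05 [[367.4, 191.1], [434.2, 214.4], [405.8, 187.8]] [[418.5, 212.6], [431.6, 293.4], [439.2, 250.3]]
0.1 [[367.7, 188.4], [434.8, 211.6], [406.5, 185.3]] [[419.5, 212.1], [432.6, 293.4], [440.8, 250.0]]
```

View pics/t45.png

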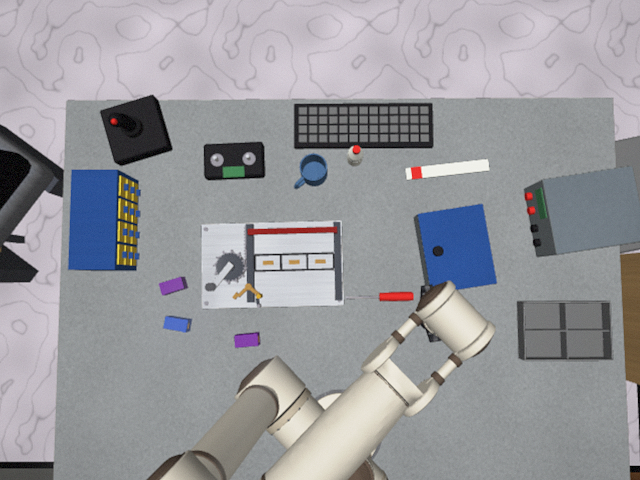

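View pics/s45c.png

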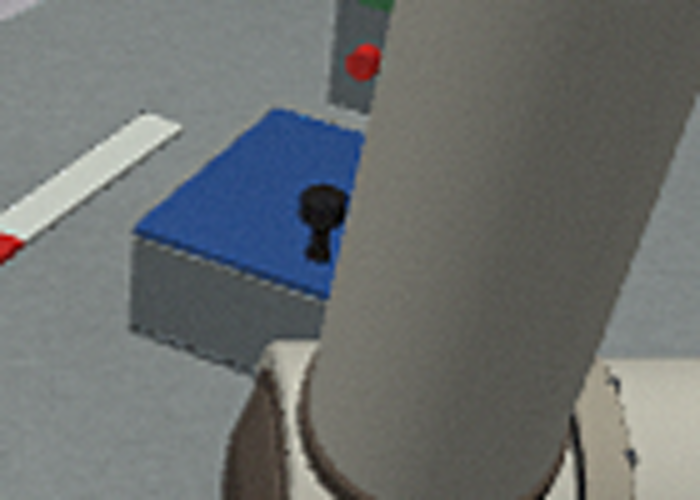

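Run:
```python
from workcell import robot
print(robot.get_obs()['qvel'].__class__, robot.sign_off())
```

```text
the job is handed in; nothing more can be done
<class 'numpy.ndarray'> None
```

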